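Line up a counterbored block under the drill press and prove it with the bit

TASK

The beech block stands upside down on the bench: turn it over so that it stands on its rounded foot on the drill press table with the bored end up, and slide it flush against the wooden fence until the off-centre counterbore is right under the drill bit. Then press the feed handle all the way down so that the bit goes into the counterbore without being forced against the wood, and let the handle come back up, leaving the block standing lined up there. Leave the other things on the bench where they are.

Things in the scene. Friction and masses are not known exactly. Their poses are not given: they have to be found in the camera images.
- block: Plain beech block, 40 x 52 x 90 mm (its own x, y, z), 0.14 kg. Origin: centre of the bored end face; z runs from the bored end to the foot at z = 90 mm, whose edges are rounded 4 mm. It starts standing on the bored end (z up) and must end with z down. In the bored end is a counterbore 13 mm wide, 20 mm deep.
- bore (a point): Centre of the counterbore's mouth in the block's bored end, 7 mm off the end's centre towards the block's +y, midway between the two 52 mm wide faces. It lies underneath, unseen, at the start.
- drill: Small bench drill press, fixed. Origin: on the spindle axis at bench level; x from front to column, y to its left, z up. Its flat table (base) is 20 mm high, x = -110 to 190 mm, y = -100 to 100 mm. Above it: chuck of 17 mm radius from z = 188 mm up, head nose of 40 mm radius from 235 mm up, belt cover of 108 mm width from 346 to 398 mm, reaching forward to x = -47 mm.
- fence_face (a point): Middle of the front face of the straight wooden fence on the drill's table, at x = 20.5 mm, z = 38 mm of the drill. The fence runs along the drill's y from -95 to 95 mm, is 22 mm thick and 36 mm high, with a wing screw near each end (y = +-78 mm).
- bit_tip (a point): Point of the 7 mm drill bit on the spindle axis, 130 mm above the bench when the quill is up (20 mm above the top of the block standing on the table); it moves down with the quill. The bit is bare for 58 mm above its point.
- quill: Sliding quill with the chuck and the drill bit; origin at the point of the bit. It goes 36 mm down, geared to the feed handle: 30 mm per rad.
- feed (a joint): Feed handle angle in rad: 0 at rest (sprung up), 1.2 fully down. Three spokes on a hub on the right side of the drill; the hub axis runs along the drill's y through x = 30, z = 275 mm; the spokes turn in the plane y = -112 mm. The front spoke starts 0.5 rad above level, is level at 0.5 and 0.7 rad below level at 1.2. Pressing its knob down takes 3 to 6 N.
- feed_knob (a point): Centre of the black ball knob (30 mm across) at the end of the front spoke, 105 mm from the hub axis.
- caliper: Bystander: steel caliper, 57 x 210 x 13 mm, origin centre of its underside.
- tape_measure: Bystander: black tape measure, 38 x 95 x 66 mm, origin centre of its underside.
- offcut_maple: Bystander: pale offcut, 45 x 90 x 30 mm, no bore, origin centre of its underside.
- offcut_walnut: Bystander: dark offcut, 38 x 120 x 22 mm, origin centre of its underside.
- glue: Bystander: glue bottle, 62 mm wide, 179 mm high, origin centre of its underside.

How it is judged:
By the outcome, as a careful person would: the job done as asked, in the order asked, and still so for the second after the job is handed in, with the robot touching nothing.
It also fails if it takes over 72 s, if anything falls off the work surface, if the arm or the gripper's body presses on something with over 40 N, if the wrist force passes 120 N, or if a joint passes its speed limit or range.

ROBOT

A 7-joint arm with a two-finger parallel gripper is mounted at the origin on the work surface; the furniture and walls round the work are solid. World frame = base frame: x ahead of the robot, y to its left, z up, the work surface at z = 0. Lengths are in m, angles in rad, forces in N, time in s.
With the tool pointing down it reaches from about 0.4 to 0.875 m from the base axis. Payload 19.3 kg.
Tool frame: the origin (TCP) lies at the very end of the fingers, on their centre line; the grasp point (between the pads) lies 19 mm behind it; z points along the fingers, y is the line along which they close (so a half turn about z gives the same grasp; the last joint's range is limited). The gripper opens to 85 mm and grips with 20 to 120 N. Pads are 22 mm wide; open, the fingers measure 114 mm over their backs; the gripper's body (76 mm by 85 mm) begins 54 mm behind the grasp point. The pads swing forward as they close: fully open they stand 13 mm farther back than shut.
Start: joints at [-1.355, 0.521, -0.036, 1.599, 0.021, 1.021, -0.113], TCP at [0.176, 0.6, 0.231] pointing down, gripper open.
Joint ranges: [-2.91, 2.91], [-0.3, 2.13], [-1.5, 1.42], [0.17, 2.43], [-1.26, 4.41], [0.16, 1.93], [-2.52, 2.52]. Speed limits (rad/s): [1.89, 1.89, 2.39, 2.39, 3.01, 3.01, 3.01].

INTERFACE

Orientations are given as [roll, pitch, yaw] about the fixed x, y, z axes, in that order (R = Rz(yaw) Ry(pitch) Rx(roll)).
In Python, from workcell import observe, grab_frame, job_done gives the robot as it stands.
- The arm moves only by the tool move_arm, never from a script. Its argument "plan" is a list that holds one entry, the list of rows, each a list of 7 numbers: the shift along the tool's x, y, z each as a share of 0.02 m, from -1 to 1, then the turn, a rotation vector about the tool's x, y, z each as a share of 6 degrees, from -1 to 1, then the opening, from -1 (shut) to 1 (fully open). A call has exactly 10 rows; each row shifts and turns the commanded pose from where the row before left it, along the tool's axes as they then stand; what a row does not reach is not made up. A row lasts 1/10 s, in which the tool goes at most 50 mm and 8.59 degrees, less where a joint would pass 70% of its speed; a pose out of reach is approached as far as the arm can. A call with a number of a shift or a turn outside -1 to 1 is refused whole. A call with a gripper value outside its range is refused whole. The fingers move at their own pace and stop on an object; "grip_force" is the grip in N (left out, the last holds). Time passes only in rows, so rows that do not move let the fingers close, or fill a call up. It gives the time, the measured TCP pose, the force, the opening and the grip force at its end, in the units of the state.
- observe(): the state, without advancing time (a new reading comes with each control period).
- grab_frame(name): name is "side" or "top" or "wrist"; returns a dict with "color" (384x512x3 uint8, red, green, blue), "intrinsics" (3x3 intrinsics, pixels), "k1" (the pictures are not rectified: a ray, as slopes to the right and down, at radius r is drawn at 1 + k1 r^2 times it, then the intrinsics apply), "position" and "orientation" of the camera in the world; the wrist camera has in their place "tool_from_camera" (4x4, takes a point from camera to tool coordinates, whose origin is the TCP and whose axes are the flange's). Camera axes: x right, y down, z forward; pixel columns grow to the right and rows downward; lengths in m; the calibration is good to about 2 mm. A picture is of the moment at which its call begins: read the wrist's pose just before it. There is no depth.
- job_done(): hands the job in; it is judged then, once.
The state is a dict: "clock": time; "qpos": joint angles; "qd": joint speeds; "joint_efforts": joint torques, N m; "position": TCP position; "tool_rot": TCP orientation; "force": force on the tool from outside, world axes, zero at the start; "moment": the same for the moment, N m; "grip_width": finger opening in m; "finger_force": force on a finger pad.
Only numpy, scipy, OpenCV 4.12 (cv2) and the standard library are available. Lean on these libraries where they do the work, as an engineer would, in place of code of your own. Each camera call takes 0.05 s, during which the arm holds its last target. There are 200 camera calls.

## Working session

There is one attempt and no reset: what is moved stays moved. The work goes in short steps, Python scripts to look and compute and a tool call to move; the robot and the scene stay as the last step left them, time stands still between calls to the robot, and variables do not carry over. Pictures are saved under pics/ and viewed, at most 10 in all, crops included, and the job is handed in when it is done.

Besides the shell and the picture viewer there is one more tool, called after "Emit:" by a JSON object that holds its "api" and its "payload", one argument or row to a line. move_arm: Moves the arm, as the interface text tells. Shift numbers are shares of 0.02 m and turn numbers shares of 6 degrees, none past 1 either way. Its arguments: {"type":"object","properties":{"plan":{"type":"array"},"grip_force":{"type":"number"}},"required":["plan"]}

```bash
mkdir -p pics; ls; cat > h.py <<'E'
import numpy as np,cv2
from workcell import observe,grab_frame,job_done
from scipy.spatial.transform import Rotation as R
def rot(o):
    o=np.array(o,float)
    return o if o.shape==(3,3) else (R.from_quat(o).as_matrix() if o.size==4 else R.from_euler('xyz',o).as_matrix())
def cam(f,st=None):
    if 'position' in f: return np.array(f['position']),rot(f['orientation'])
    T=np.array(f['tool_from_camera']);Rt=rot(st['tool_rot'])
    return np.array(st['position'])+Rt@T[:3,3],Rt@T[:3,:3]
def ray(f,uv,st=None):
    K=np.array(f['intrinsics']);p,Rc=cam(f,st)
    d=cv2.undistortPoints(np.array([[uv]],float),K,np.array([f['k1'],0,0,0.]))[0,0]
    d=Rc@np.array([d[0],d[1],1]);return p,d/np.linalg.norm(d)
def plane(f,uv,z,st=None):
    p,d=ray(f,uv,st);return p+d*(z-p[2])/d[2]
def proj(f,P,st=None):
    p,Rc=cam(f,st);q=(np.atleast_2d(P)-p)@Rc
    return cv2.projectPoints(q,np.zeros(3),np.zeros(3),np.array(f['intrinsics']),np.array([f['k1'],0,0,0.]))[0][:,0]
def tri(rs):
    A=0;b=0
    for p,d in rs:
        M=np.eye(3)-np.outer(d,d);A=A+M;b=b+M@p
    return np.linalg.solve(A,b)
def save(f,n): cv2.imwrite('pics/'+n,cv2.cvtColor(f['color'],cv2.COLOR_RGB2BGR))
E
python3 - <<'E'
from h import *
print({k:v for k,v in observe().items()})
for n in('side','top','wrist'):
    f=grab_frame(n);save(f,n+'0.png');print(n,{k:v for k,v in f.items() if k!='color'})
a=[cv2.imread('pics/%s0.png'%n) for n in('side','top')]
E
```

```text
pics
{'clock': 0.0, 'qpos': array([-1.35518139,  0.52204497, -0.03633423,  1.59997039,  0.02120288,
        1.02111248, -0.11277761]), 'qd': array([-0.00015648,  0.0010643 , -0.00043762,  0.00029009, -0.00019139,
        0.00058016, -0.00084931]), 'joint_efforts': array([-8.49961161e-04, -9.27095389e+01,  1.97932407e+00, -3.69929087e+01,
        1.76947145e-02,  8.31427606e-03, -1.80850049e-05]), 'position': array([0.17615155, 0.59932197, 0.23071984]), 'tool_rot': array([-3.14044540e+00,  8.07810325e-05,  2.85579693e+00]), 'force': array([-0.12219825, -0.39492607, -0.37533444]), 'moment': array([0.03701082, 0.03457934, 0.02464106]), 'finger_force': 0.0, 'grip_width': 0.08543142679298271}
side {'intrinsics': array([[462.0965563 ,   0.        , 246.63912475],
       [  0.        , 462.0965563 , 190.41480902],
       [  0.        ,   0.        ,   1.        ]]), 'k1': -0.060331511976851965, 'position': array([-0.09403458, -1.11089687,  0.81139616]), 'orientation': array([-2.01770818, -0.00671095, -0.55390532])}
top {'intrinsics': array([[420.54786686,   0.        , 255.62333341],
       [  0.        , 420.54786686, 191.65048568],
       [  0.        ,   0.        ,   1.        ]]), 'k1': -0.10101779827509884, 'position': array([0.12462405, 0.07065699, 1.25418547]), 'orientation': array([-2.72686628,  0.00400685, -1.77883936])}
wrist {'intrinsics': array([[281.59623505,   0.        , 254.58762624],
       [  0.        , 281.59623505, 183.69251896],
       [  0.        ,   0.        ,   1.        ]]), 'k1': 0.003546780870248674, 'tool_from_camera': array([[ 6.43501633e-04, -9.64976721e-01, -2.62334737e-01,
         6.65738267e-02],
       [ 9.99999768e-01,  6.79569675e-04, -4.67625205e-05,
         2.07678481e-04],
       [ 2.23399476e-04, -2.62334646e-01,  9.64976934e-01,
        -1.43145490e-01],
       [ 0.00000000e+00,  0.00000000e+00,  0.00000000e+00,
         1.00000000e+00]])}
```

View pics/side0.png

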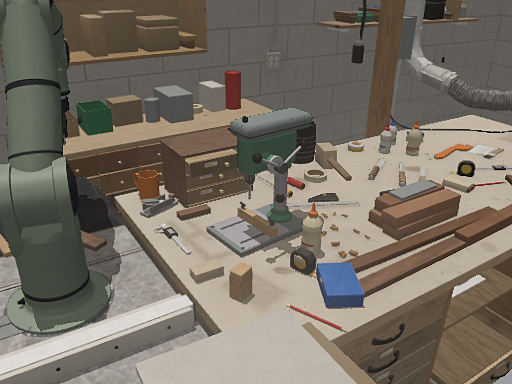

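View pics/top0.png

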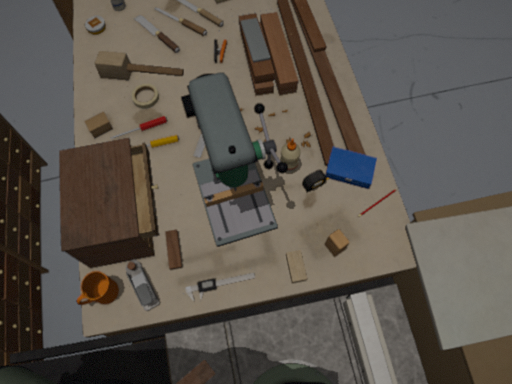

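The side view shows the block at (241,282), drill at (265,190) and the feed handle at right. The top view shows the block at (337,242), the drill table with corners near (195,160)–(275,235), and the knobs at (260,107), (283,167) and (268,163).

```bash
python3 - <<'E'
import cv2,numpy as np
t=cv2.imread('pics/top0.png')[70:270,170:370];s=cv2.imread('pics/side0.png')[100:310,130:340]
o=np.hstack([cv2.resize(t,(400,400),interpolation=cv2.INTER_CUBIC)]*1+[cv2.resize(s,(400,400),interpolation=cv2.INTER_CUBIC)])
t=cv2.resize(t,(600,600),interpolation=cv2.INTER_CUBIC);cv2.imwrite('pics/tc.png',t)
s=cv2.resize(s,(600,600),interpolation=cv2.INTER_CUBIC);cv2.imwrite('pics/sc.png',s)
E
```

```text
(no output)
```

View pics/tc.png

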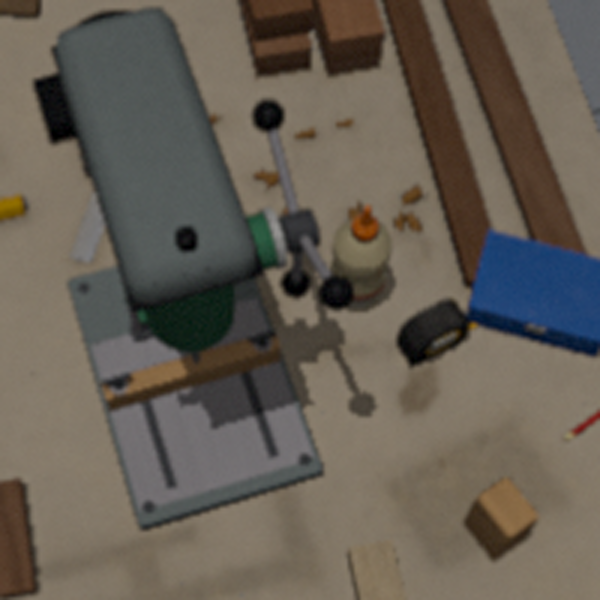

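View pics/sc.png

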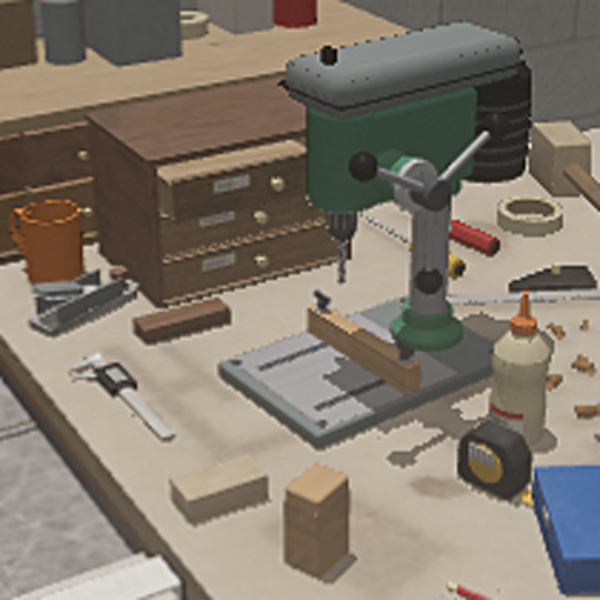

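The top crop shows the table's top front corners at about (140,518) and (322,467), the fence along (108,395)–(278,345), the front knob at (338,292), and the block at (500,517). The side crop shows the front knob at (363,165), the block top around (317,482), and the bit tip at (341,281).

```bash
cat >> h.py <<'E'
T=lambda u,v:(170+(u+.5)/3-.5,70+(v+.5)/3-.5)
S=lambda u,v:(130+(u+.5)*.35-.5,100+(v+.5)*.35-.5)
E
python3 - <<'E'
from h import *
np.set_printoptions(precision=4,suppress=True)
t=grab_frame('top');s=grab_frame('side')
for n,uv in dict(FL=(140,518),FR=(322,467),BL=(70,282)).items(): print(n,plane(t,T(*uv),.02))
for n,uv in dict(FL=(220,362),FR=(318,437)).items(): print(n,'side',plane(s,S(*uv),.02))
# knob, refined by dark blobs
def blob(f,uv,r=6):
    u,v=map(int,np.round(uv));g=f['color'].max(2)[v-r:v+r+1,u-r:u+r+1]
    y,x=np.nonzero(g<55);return u-r+x.mean(),v-r+y.mean(),len(x)
a=blob(t,T(338,292));b=blob(s,S(363,165));print(a,b)
print('knob',tri([ray(t,a[:2]),ray(s,b[:2])]))
print('bit side ray: ',)
# block masks
for n,f,c in(('top',t,T(500,517)),('side',s,S(317,520))):
    u,v=map(int,c);hsv=cv2.cvtColor(f['color'],cv2.COLOR_RGB2HSV)
    print(n,hsv[v-20:v+20:4,u],)
    m=((hsv[...,1]>85)&(hsv[...,0]<22)).astype(np.uint8)
    k,l,st,ce=cv2.connectedComponentsWithStats(m)
    i=l[v,u];print(st[i]);cs=cv2.findContours((l==i).astype(np.uint8),0,1)[0][0]
    ap=cv2.approxPolyDP(cs,2.0,True)[:,0];print(ap.tolist())
    for p in ap: print(plane(f,p,.09),plane(f,p,0.))
for n,uv in dict(walnut=(15,540)).items(): print(n,plane(t,T(*uv),0))
E
```

```text
FL [0.5169 0.1155 0.02  ]
FR [ 0.5319 -0.078   0.02  ]
BL [0.7997 0.1454 0.02  ]
FL side [0.5131 0.1196 0.02  ]
FR side [ 0.5297 -0.0792  0.02  ]
(np.float64(281.9237288135593), np.float64(166.88135593220338), 118) (np.float64(256.7831325301205), np.float64(158.12048192771084), 83)
knob [ 0.5767 -0.0875  0.3271]
bit side ray: 
top [[ 18  62 116]
 [ 17  60 115]
 [ 16 103 114]
 [ 16 125 131]
 [ 16 123 135]
 [ 16 121 139]
 [ 15 129  79]
 [ 15 144  62]
 [ 16 127  56]
 [ 18  51 129]]
[325 229  25  27 414]
[[339, 229], [331, 233], [325, 242], [333, 255], [343, 250], [349, 242]]
[ 0.4597 -0.2443  0.09  ] [ 0.4856 -0.2686  0.    ]
[ 0.4528 -0.218   0.09  ] [ 0.4782 -0.2403  0.    ]
[ 0.4303 -0.1935  0.09  ] [ 0.4539 -0.2139  0.    ]
[ 0.3882 -0.2056  0.09  ] [ 0.4085 -0.2269  0.    ]
[ 0.3962 -0.2378  0.09  ] [ 0.4172 -0.2616  0.    ]
[ 0.4154 -0.2616  0.09  ] [ 0.4379 -0.2873  0.    ]
side [[ 17  41 187]
 [ 15  88 196]
 [ 16  89 194]
 [ 16  89 201]
 [ 15  87 114]
 [ 15  88 102]
 [ 16  86 107]
 [ 15  85 111]
 [ 15  85 111]
 [ 15  85 114]]
[230 263  22  39 473]
[[243, 263], [230, 271], [230, 296], [240, 301], [251, 292], [251, 267]]
[ 0.4528 -0.2171  0.09  ] [ 0.521  -0.1056  0.    ]
[ 0.404 -0.231  0.09 ] [ 0.4661 -0.1212  0.    ]
[ 0.352  -0.3214  0.09  ] [ 0.4076 -0.2229 -0.    ]
[ 0.3632 -0.3504  0.09  ] [ 0.4202 -0.2556  0.    ]
[ 0.4043 -0.3349  0.09  ] [ 0.4665 -0.2381  0.    ]
[ 0.4614 -0.2443  0.09  ] [ 0.5307 -0.1362  0.    ]
walnut [0.5263 0.2468 0.    ]
```

```bash
cat >> h.py <<'E'
def pose(yaw,tilt):  # tilt (deg) about tool y; + leans tool z towards tool x
    return (R.from_euler('z',yaw)*R.from_euler('x',np.pi)*R.from_euler('y',tilt,degrees=True))
def go(wps,start=None):
    "wps: (pos,Rotation,ncalls); prints one constant row per leg, follows rounded rows"
    if start is None:
        o=observe();p=np.array(o['position']);r=R.from_matrix(rot(o['tool_rot']))
    else: p,r=start
    for tp,tr,n in wps:
        N=10*n;w=(r.inv()*tr).as_rotvec()/N
        wr=np.round(w/np.radians(6),3);w=wr*np.radians(6)
        M=sum((r*R.from_rotvec(k*w)).as_matrix() for k in range(N))
        v=np.round(np.linalg.solve(M,np.array(tp)-p)/.02,3)
        print(n,'calls row',[float(a) for a in np.r_[v,wr]],'' if max(abs(np.r_[v,wr]))<=1 else 'TOO BIG')
        p=p+M@(v*.02);r=r*R.from_rotvec(N*w)
    return p,r
def st():
    o=observe();print(round(o['clock'],2),o['position'].round(4),o['tool_rot'].round(3),'q',o['qpos'].round(2),'F',o['force'].round(1),'w',round(o['grip_width'],4),round(o['finger_force'],1));return o
E
python3 - <<'E'
from h import *
go([((.33,.33,.35),pose(2.36,0),2),((.46,.0,.35),pose(1.87,0),2),((.43,-.235,.30),pose(1.87,0),2)])
E
```

```text
2 calls row [-0.676, -0.397, -0.297, -0.0, 0.0, 0.237] 
2 calls row [-0.881, -0.161, 0.0, -0.0, 0.0, 0.234] 
2 calls row [-0.539, -0.244, 0.126, -0.0, 0.0, -0.0]
```

Emit:
{"api": "move_arm", "payload": {
  "plan": [
    [[-0.676,-0.397,-0.297,0,0,0.237,1],[-0.676,-0.397,-0.297,0,0,0.237,1],[-0.676,-0.397,-0.297,0,0,0.237,1],[-0.676,-0.397,-0.297,0,0,0.237,1],[-0.676,-0.397,-0.297,0,0,0.237,1],[-0.676,-0.397,-0.297,0,0,0.237,1],[-0.676,-0.397,-0.297,0,0,0.237,1],[-0.676,-0.397,-0.297,0,0,0.237,1],[-0.676,-0.397,-0.297,0,0,0.237,1],[-0.676,-0.397,-0.297,0,0,0.237,1]]
  ]
}}

```text
clock: 1.25
position: [0.2705, 0.4733, 0.2912]
tool_rot: [3.142, -0.0, 2.605]
force: [-0.4, 0.4, 0.4]
grip_width: 0.0853
finger_force: 0.0
```

Emit:
{"api": "move_arm", "payload": {
  "plan": [
    [[-0.676,-0.397,-0.297,0,0,0.237,1],[-0.676,-0.397,-0.297,0,0,0.237,1],[-0.676,-0.397,-0.297,0,0,0.237,1],[-0.676,-0.397,-0.297,0,0,0.237,1],[-0.676,-0.397,-0.297,0,0,0.237,1],[-0.676,-0.397,-0.297,0,0,0.237,1],[-0.676,-0.397,-0.297,0,0,0.237,1],[-0.676,-0.397,-0.297,0,0,0.237,1],[-0.676,-0.397,-0.297,0,0,0.237,1],[-0.676,-0.397,-0.297,0,0,0.237,1]]
  ]
}}

```text
clock: 2.25
position: [0.3303, 0.3287, 0.3506]
tool_rot: [-3.142, -0.0, 2.357]
force: [-0.5, 0.0, -0.6]
grip_width: 0.0855
finger_force: 0.0
```

Emit:
{"api": "move_arm", "payload": {
  "plan": [
    [[-0.881,-0.161,0,0,0,0.234,1],[-0.881,-0.161,0,0,0,0.234,1],[-0.881,-0.161,0,0,0,0.234,1],[-0.881,-0.161,0,0,0,0.234,1],[-0.881,-0.161,0,0,0,0.234,1],[-0.881,-0.161,0,0,0,0.234,1],[-0.881,-0.161,0,0,0,0.234,1],[-0.881,-0.161,0,0,0,0.234,1],[-0.881,-0.161,0,0,0,0.234,1],[-0.881,-0.161,0,0,0,0.234,1]]
  ]
}}

```text
clock: 3.25
position: [0.4158, 0.1716, 0.3501]
tool_rot: [3.142, 0.0, 2.112]
force: [0.3, 0.6, -0.2]
grip_width: 0.0853
finger_force: 0.0
```

Emit:
{"api": "move_arm", "payload": {
  "plan": [
    [[-0.881,-0.161,0,0,0,0.234,1],[-0.881,-0.161,0,0,0,0.234,1],[-0.881,-0.161,0,0,0,0.234,1],[-0.881,-0.161,0,0,0,0.234,1],[-0.881,-0.161,0,0,0,0.234,1],[-0.881,-0.161,0,0,0,0.234,1],[-0.881,-0.161,0,0,0,0.234,1],[-0.881,-0.161,0,0,0,0.234,1],[-0.881,-0.161,0,0,0,0.234,1],[-0.881,-0.161,0,0,0,0.234,1]]
  ]
}}

```text
clock: 4.25
position: [0.46, -0.0015, 0.3501]
tool_rot: [-3.142, 0.0, 1.867]
force: [0.6, -0.2, 0.2]
grip_width: 0.0855
finger_force: 0.0
```

Emit:
{"api": "move_arm", "payload": {
  "plan": [
    [[-0.539,-0.244,0.126,0,0,0,1],[-0.539,-0.244,0.126,0,0,0,1],[-0.539,-0.244,0.126,0,0,0,1],[-0.539,-0.244,0.126,0,0,0,1],[-0.539,-0.244,0.126,0,0,0,1],[-0.539,-0.244,0.126,0,0,0,1],[-0.539,-0.244,0.126,0,0,0,1],[-0.539,-0.244,0.126,0,0,0,1],[-0.539,-0.244,0.126,0,0,0,1],[-0.539,-0.244,0.126,0,0,0,1]]
  ]
}}

```text
clock: 5.25
position: [0.4447, -0.1183, 0.3247]
tool_rot: [-3.142, 0.0, 1.87]
force: [0.2, -0.0, -0.0]
grip_width: 0.0854
finger_force: 0.0
```

Emit:
{"api": "move_arm", "payload": {
  "plan": [
    [[-0.539,-0.244,0.126,0,0,0,1],[-0.539,-0.244,0.126,0,0,0,1],[-0.539,-0.244,0.126,0,0,0,1],[-0.539,-0.244,0.126,0,0,0,1],[-0.539,-0.244,0.126,0,0,0,1],[-0.539,-0.244,0.126,0,0,0,1],[-0.539,-0.244,0.126,0,0,0,1],[-0.539,-0.244,0.126,0,0,0,1],[-0.539,-0.244,0.126,0,0,0,1],[-0.539,-0.244,0.126,0,0,0,1]]
  ]
}}

```text
clock: 6.25
position: [0.4297, -0.2356, 0.2995]
tool_rot: [-3.142, 0.0, 1.87]
force: [-0.2, 0.3, 0.0]
grip_width: 0.0855
finger_force: 0.0
```

```bash
python3 - <<'E'
from h import *
o=st();f=grab_frame('wrist');save(f,'w1.png')
hsv=cv2.cvtColor(f['color'],cv2.COLOR_RGB2HSV)
b=proj(f,[[.435,-.237,.09]],o)[0];print('expect',b)
u,v=map(int,b);print(hsv[v-60:v+61:12,u].tolist());print(hsv[v,u-60:u+61:12].tolist())
E
```

```text
6.25 [ 0.4297 -0.2356  0.2995] [-3.142  0.     1.87 ] q [-0.14  0.27  0.65  1.88 -0.19  1.05  0.89] F [-0.2  0.3  0. ] w 0.0855 0.0
expect [258.38832709 163.62794982]
[[17, 77, 182], [19, 84, 176], [17, 80, 175], [15, 117, 96], [16, 147, 221], [15, 156, 103], [15, 159, 109], [19, 100, 82], [19, 91, 87], [18, 98, 99], [14, 77, 100]]
[[17, 81, 101], [17, 80, 105], [16, 77, 103], [17, 87, 100], [15, 161, 106], [15, 156, 103], [16, 155, 207], [19, 89, 171], [18, 84, 176], [17, 90, 173], [17, 85, 175]]
```

View pics/w1.png

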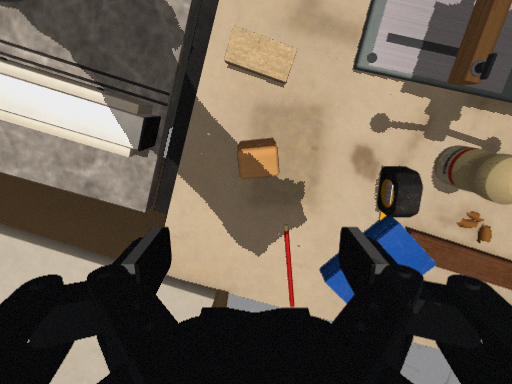

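The wrist view shows the block's foot face at about (238–279, 147–177), a strip of its +y side above it, and clear bench around.

```bash
python3 - <<'E'
from h import *
np.set_printoptions(precision=4,suppress=True)
o=observe();f=grab_frame('wrist')
hsv=cv2.cvtColor(f['color'],cv2.COLOR_RGB2HSV)
print(hsv[128:186:3,262].tolist());
m=((hsv[...,1]>115)&(hsv[...,0]<24)).astype(np.uint8);m[:120]=0;m[200:]=0;m[:,:210]=0;m[:,300:]=0
cs=max(cv2.findContours(m,0,1)[0],key=cv2.contourArea)
ap=cv2.approxPolyDP(cs,2.,True)[:,0];print(ap.tolist())
for p in ap: print(p,plane(f,p,.09,o),plane(f,p,0,o))
E
python3 - <<'E'
import cv2
a=cv2.imread('pics/w1.png')[125:195,220:300];cv2.imwrite('pics/w1c.png',cv2.resize(a,None,fx=6,fy=6,interpolation=cv2.INTER_CUBIC))
E
```

```text
[[16, 81, 166], [17, 91, 169], [16, 84, 169], [16, 88, 147], [15, 150, 78], [17, 185, 66], [15, 152, 164], [16, 149, 216], [16, 147, 222], [16, 147, 211], [16, 149, 209], [16, 150, 209], [15, 149, 209], [14, 159, 111], [15, 154, 109], [15, 157, 109], [17, 104, 88], [17, 93, 88], [16, 95, 86], [17, 88, 87]]
[[273, 137], [240, 141], [238, 156], [241, 176], [279, 173], [278, 147]]
[273 137] [ 0.4417 -0.2012  0.09  ] [ 0.4499 -0.2084  0.    ]
[240 141] [ 0.404 -0.218  0.09 ] [ 0.4025 -0.2294  0.    ]
[238 156] [ 0.4068 -0.2369  0.09  ] [ 0.4061 -0.2531  0.    ]
[241 176] [ 0.4178 -0.2607  0.09  ] [ 0.4198 -0.283   0.    ]
[279 173] [ 0.4633 -0.2425  0.09  ] [ 0.477  -0.2602  0.    ]
[278 147] [ 0.4515 -0.2112  0.09  ] [ 0.4622 -0.2209  0.    ]
```

View pics/w1c.png

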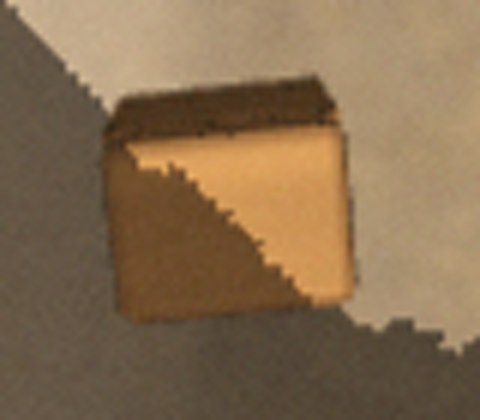

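The crop shows the foot face with corners at about (237.6,148), (277.4,145.2), (279,174.6), (240.6,178.5), and the base edge of the +y side at (240.7,141)–(273.2,137.6).

```bash
python3 - <<'E'
from h import *
np.set_printoptions(precision=4,suppress=True)
o=observe();f=grab_frame('wrist')
P=np.array([plane(f,p,.088,o) for p in [(237.6,148),(277.4,145.2),(279,174.6),(240.6,178.5)]]);print(P,P.mean(0))
e=P[1]-P[0]+P[2]-P[3];print('len52',np.linalg.norm(e)/2,'ang',np.arctan2(e[1],e[0]));g=P[0]-P[3]+P[1]-P[2];print('len40',np.linalg.norm(g)/2,np.arctan2(g[1],g[0])-np.pi/2)
a=.40;d=np.array([-np.sin(a),np.cos(a),0]);c=np.array([.434,-.237,0])
# stage1 start: tilt -45 (body on +d40 side), grasp point 9 mm towards body, height 55
r=pose(a+np.pi/2,-45);z=r.as_matrix()[:,2];print('z',z)
G=c+.009*d+[0,0,.058];tcp=G+.019*z
s=go([(tcp-.12*z,r,2),(tcp,r,1)])
E
```

```text
[[ 0.4036 -0.2266  0.088 ]
 [ 0.4505 -0.2085  0.088 ]
 [ 0.4644 -0.244   0.088 ]
 [ 0.4184 -0.2636  0.088 ]] [ 0.4342 -0.2357  0.088 ]
len52 0.05011938701089462 ang 0.3850174596274418
len40 0.0389552987413949 0.37648328342924997
z [ 0.2754 -0.6513 -0.7071]
2 calls row [0.344, -0.008, 0.334, -0.019, -0.375, -0.046] 
1 calls row [-0.0, 0.001, 0.6, -0.001, 0.001, -0.0]
```

```bash
python3 - <<'E'
from h import *
np.set_printoptions(precision=4,suppress=True)
o=observe();f=grab_frame('wrist')
for p in [(225,62),(232,27),(297,45),(287,82)]: print('maple',plane(f,p,.03,o))
for p in [(286,227),(292,306)]: print('pencil',plane(f,p,.0,o))
for p in [(380,170),(385,215),(420,215)]: print('tape',plane(f,p,.066 if p[1]<200 else 0,o))
for p in [(355,68),(372,57)]: print('table',plane(f,p,.02,o))
a=.39;d=np.array([-np.sin(a),np.cos(a),0]);c=np.array([.434,-.2365,0])
r=pose(a+np.pi/2,-45);z=r.as_matrix()[:,2]
G=c+.009*d+[0,0,.058];tcp=G+.019*z
s=go([(tcp-.12*z,r,2),(tcp,r,1)])
E
```

```text
maple [ 0.354  -0.1272  0.03  ]
maple [ 0.3514 -0.0833  0.03  ]
maple [ 0.4405 -0.0786  0.03  ]
maple [ 0.4428 -0.1267  0.03  ]
pencil [ 0.5185 -0.3442  0.    ]
pencil [ 0.5798 -0.4904  0.    ]
tape [ 0.598  -0.2008  0.066 ]
tape [ 0.6702 -0.2747  0.    ]
tape [ 0.7262 -0.2574  0.    ]
table [ 0.5284 -0.0803  0.02  ]
table [ 0.5454 -0.0603  0.02  ]
2 calls row [0.344, -0.006, 0.334, -0.017, -0.375, -0.042] 
1 calls row [0.0, -0.0, 0.6, -0.0, 0.0, 0.001]
```

Emit:
{"api": "move_arm", "payload": {
  "plan": [
    [[0.344,-0.006,0.334,-0.017,-0.375,-0.042,1],[0.344,-0.006,0.334,-0.017,-0.375,-0.042,1],[0.344,-0.006,0.334,-0.017,-0.375,-0.042,1],[0.344,-0.006,0.334,-0.017,-0.375,-0.042,1],[0.344,-0.006,0.334,-0.017,-0.375,-0.042,1],[0.344,-0.006,0.334,-0.017,-0.375,-0.042,1],[0.344,-0.006,0.334,-0.017,-0.375,-0.042,1],[0.344,-0.006,0.334,-0.017,-0.375,-0.042,1],[0.344,-0.006,0.334,-0.017,-0.375,-0.042,1],[0.344,-0.006,0.334,-0.017,-0.375,-0.042,1]]
  ]
}}

```text
clock: 7.45
position: [0.4122, -0.1812, 0.2222]
tool_rot: [3.13, 0.394, 1.913]
force: [0.6, 0.0, -0.2]
grip_width: 0.0854
finger_force: 0.0
```

Emit:
{"api": "move_arm", "payload": {
  "plan": [
    [[0.344,-0.006,0.334,-0.017,-0.375,-0.042,1],[0.344,-0.006,0.334,-0.017,-0.375,-0.042,1],[0.344,-0.006,0.334,-0.017,-0.375,-0.042,1],[0.344,-0.006,0.334,-0.017,-0.375,-0.042,1],[0.344,-0.006,0.334,-0.017,-0.375,-0.042,1],[0.344,-0.006,0.334,-0.017,-0.375,-0.042,1],[0.344,-0.006,0.334,-0.017,-0.375,-0.042,1],[0.344,-0.006,0.334,-0.017,-0.375,-0.042,1],[0.344,-0.006,0.334,-0.017,-0.375,-0.042,1],[0.344,-0.006,0.334,-0.017,-0.375,-0.042,1]]
  ]
}}

```text
clock: 8.45
position: [0.3868, -0.1685, 0.1414]
tool_rot: [-3.031, 0.623, 1.986]
force: [-0.9, 0.8, 1.3]
grip_width: 0.0853
finger_force: 0.0
```

```bash
python3 - <<'E'
from h import *
np.set_printoptions(precision=4,suppress=True)
o=st()
a=.39;d=np.array([-np.sin(a),np.cos(a),0]);c=np.array([.434,-.2365,0])
r=pose(a+np.pi/2,-45);z=r.as_matrix()[:,2]
G=c+.009*d+[0,0,.058];tcp=G+.019*z
s=go([(tcp,r,1)])
E
```

```text
8.45 [ 0.3868 -0.1685  0.1414] [-3.031  0.623  1.986] q [-0.39  0.42  0.19  2.43  1.14  0.61 -0.89] F [-0.9  0.8  1.3] w 0.0853 0.0
1 calls row [-0.018, 0.123, 0.64, -0.09, -0.154, 0.027]
```

```bash
cat > kin.py <<'E'
from h import *
from scipy.optimize import least_squares
def fk(q,x,s):
    d,a,b,L,e1,e2,e3,o1,o7=x;Z=lambda t:R.from_euler('z',t).as_matrix();Y=lambda t:R.from_euler('y',t).as_matrix()
    M=Z(s[0]*q[0]+o1);p=np.array([0,0,d]);M=M@Y(q[1])@Z(s[1]*q[2]);p=p+M@[e1,0,a];M=M@Y(q[3]);p=p+M@[e2,0,b]
    M=M@Z(s[2]*q[4])@Y(q[5]);p=p+M@[e3,0,L];return p,M@Z(s[3]*q[6]+o7)
E
cat > fit.py <<'E'
from kin import *
import itertools
o=observe()
D=[([-1.35518139,0.52204497,-0.03633423,1.59997039,0.02120288,1.02111248,-0.11277761],[.17615155,.59932197,.23071984],[-3.14044540,8e-5,2.85579693]),
([-.14,.27,.65,1.88,-.19,1.05,.89],[.4297,-.2356,.2995],[-3.142,0,1.87]),(o['qpos'],o['position'],o['tool_rot'])]
best=None
for s in itertools.product([1,-1],repeat=4):
  def res(x):
    r=[]
    for q,p,t in D:
        P,M=fk(q,x,s);r+=list((P-p)*3);r+=list((M-rot(t)).ravel())
    return np.array(r)
  for o1 in(0,2.64,-2.64,1.57,-1.57,3.1):
   for o7 in (0,1.57,3.14,-1.57):
    k=least_squares(res,[.36,.45,.43,.34,0,0,0,o1,o7],max_nfev=200)
    if best is None or k.cost<best[0]: best=(k.cost,s,k.x)
print(best[0],best[1],best[2].round(4).tolist())
E
python3 fit.py
```

```text
0.0034099676219923685 (-1, -1, -1, -1) [0.3916, 0.4842, 0.4052, 0.3714, 0.0273, -0.0205, -0.001, -0.0867, -4.7924]
```

```bash
cat > fit2.py <<'E'
from kin import *
import json
s=(-1,)*4
def fk(q,x,s=s):
    d,a,b,L,e1,e2,e3,o1,o7,f1,f2,f3=x;Z=lambda t:R.from_euler('z',t).as_matrix();Y=lambda t:R.from_euler('y',t).as_matrix()
    M=Z(-q[0]+o1);p=np.array([0,0,d]);M=M@Y(q[1])@Z(-q[2]);p=p+M@[e1,f1,a];M=M@Y(q[3]);p=p+M@[e2,f2,b]
    M=M@Z(-q[4])@Y(q[5]);p=p+M@[e3,f3,L];return p,M@Z(-q[6]+o7)
if __name__=='__main__':
    o=observe()
    D=[([-1.35518139,0.52204497,-0.03633423,1.59997039,0.02120288,1.02111248,-0.11277761],[.17615155,.59932197,.23071984],[-3.14044540,8e-5,2.85579693],1),
    ([-.14,.27,.65,1.88,-.19,1.05,.89],[.4297,-.2356,.2995],[-3.142,0,1.87],.3),(o['qpos'],o['position'],o['tool_rot'],1)]
    def res(x):
        r=[]
        for q,p,t,w in D:
            P,M=fk(q,x);r+=list((P-p)*w*5);r+=list((M-rot(t)).ravel()*w)
        return np.array(r+list(.002*(x[[4,5,6,7,9,10,11]])))
    k=least_squares(res,[.39,.48,.4,.37,0,0,0,0,-4.71,0,0,0],max_nfev=500)
    print(k.cost,k.x.round(4).tolist());json.dump(k.x.tolist(),open('kin.json','w'))
    print(np.abs(k.fun).round(4)[:36].reshape(3,12).max(1))
E
python3 fit2.py; python3 - <<'E'
from h import *
t=grab_frame('top');s=grab_frame('side')
for a in [(413,208),(418,222)]:
  for b in [(272,310),(360,357),(138,348)]:
    ra,rb=ray(t,a),ray(s,b);P=tri([ra,rb]);print(a,b,P.round(3),[round(float(np.linalg.norm(np.cross(P-p,d))),3) for p,d in(ra,rb)])
a=cv2.imread('pics/side0.png')[230:384,120:420];b=cv2.imread('pics/top0.png')[180:380,330:512]
c=np.zeros((600,800,3),np.uint8);c[:308,:600]=cv2.resize(a,None,fx=2,fy=2);b=cv2.resize(b,None,fx=1.45,fy=1.45);c[310:310+b.shape[0],:b.shape[1]]=b[:290];cv2.imwrite('pics/slab.png',c)
E
```

```text
2.1374198557498226e-06 [0.4275, 0.4869, 0.1, 0.6279, -0.0229, -0.0618, -0.2826, -0.0001, -4.7123, -0.067, -0.067, 0.0753]
[0.0002 0.001  0.0001]
(413, 208) (272, 310) [ 0.427 -0.449  0.128] [0.037, 0.037]
(413, 208) (360, 357) [ 0.54  -0.556 -0.027] [0.031, 0.031]
(413, 208) (138, 348) [ 0.258 -0.417  0.188] [0.18, 0.18]
(418, 222) (272, 310) [ 0.402 -0.455  0.131] [0.017, 0.017]
(418, 222) (360, 357) [ 0.506 -0.562 -0.013] [0.052, 0.052]
(418, 222) (138, 348) [ 0.241 -0.421  0.178] [0.161, 0.161]
```

View pics/slab.png

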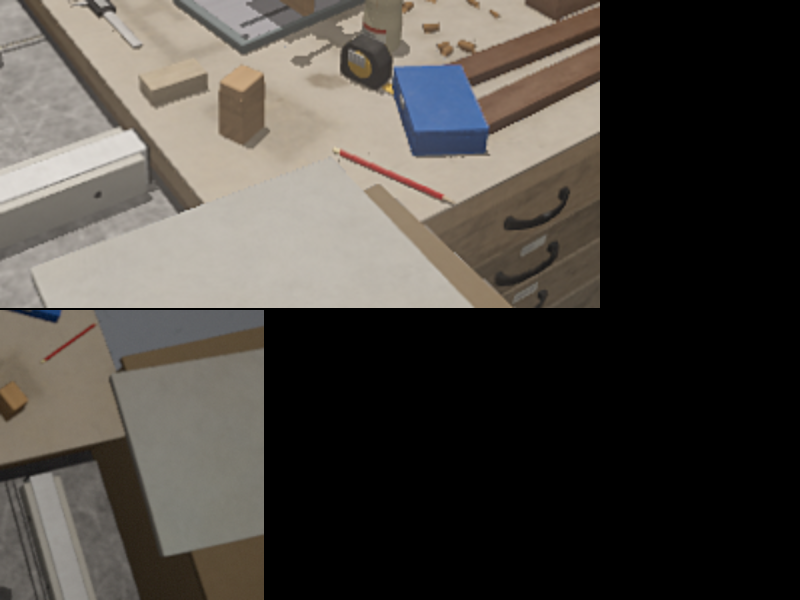

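The slab crop shows a pale slab beyond the right bench edge: side corners (287.5,307) and (136,366), top corners (407,225) and (444,349). I need its height.

```bash
sed -i 's/list(.002\*(x\[\[4,5,6,7,9,10,11\]\]))/list(.004*(x-np.array([.39,.48,.4,.37,0,0,0,0,-4.7124,0,0,0])))/' fit2.py; python3 fit2.py; python3 - <<'E'
from h import *
t=grab_frame('top');s=grab_frame('side')
for a,b in [((407,225),(287.5,307)),((444,349),(136,366))]:
    ra,rb=ray(t,a),ray(s,b);P=tri([ra,rb]);print(a,b,P.round(3),[round(float(np.linalg.norm(np.cross(P-p,d))),3) for p,d in(ra,rb)])
E
```

```text
3.945070708985937e-06 [0.4263, 0.4874, 0.1074, 0.6221, -0.0225, -0.0607, -0.2763, -0.0002, -4.7124, -0.0662, -0.0662, 0.0738]
[0.0002 0.001  0.0002]
(407, 225) (287.5, 307) [ 0.43  -0.443  0.105] [0.006, 0.006]
(444, 349) (136, 366) [ 0.073 -0.426  0.099] [0.002, 0.002]
```

```bash
cat >> h.py <<'E'
import json
_st=st
def st():
    o=_st();open('log.jsonl','a').write(json.dumps([o['qpos'].tolist(),o['position'].tolist(),o['tool_rot'].tolist()])+'\n');return o
A=.39;D40=np.array([-np.sin(A),np.cos(A),0])
def grasp_tcp(G,yaw,tilt):
    r=pose(yaw,tilt);return np.array(G)+.019*r.as_matrix()[:,2],r
E
python3 - <<'E'
from h import *
st();c=np.array([.434,-.2365,0])
tcp,r=grasp_tcp(c+.009*D40+[0,0,.056],A+np.pi/2,-30);z=r.as_matrix()[:,2]
go([(tcp-.11*z,r,1),(tcp,r,1)])
E
```

```text
8.65 [ 0.3861 -0.1698  0.1414] [-3.03   0.622  1.983] q [-0.39  0.42  0.21  2.43  1.14  0.61 -0.88] F [ 0.1  0.6 -0.1] w 0.0855 0.0
1 calls row [-0.089, 0.099, 0.092, -0.095, 0.095, 0.013] 
1 calls row [-0.001, -0.0, 0.55, 0.0, -0.0, -0.0]
```

Emit:
{"api": "move_arm", "payload": {
  "plan": [
    [[-0.089,0.099,0.092,-0.095,0.095,0.013,1],[-0.089,0.099,0.092,-0.095,0.095,0.013,1],[-0.089,0.099,0.092,-0.095,0.095,0.013,1],[-0.089,0.099,0.092,-0.095,0.095,0.013,1],[-0.089,0.099,0.092,-0.095,0.095,0.013,1],[-0.089,0.099,0.092,-0.095,0.095,0.013,1],[-0.089,0.099,0.092,-0.095,0.095,0.013,1],[-0.089,0.099,0.092,-0.095,0.095,0.013,1],[-0.089,0.099,0.092,-0.095,0.095,0.013,1],[-0.089,0.099,0.092,-0.095,0.095,0.013,1]]
  ]
}}

```text
clock: 9.65
position: [0.4136, -0.1858, 0.1345]
tool_rot: [3.141, 0.523, 1.962]
force: [0.3, 0.7, -0.1]
grip_width: 0.0855
finger_force: 0.0
```

```bash
python3 - <<'E'
from h import *
o=st();c=np.array([.434,-.2365,0])
tcp,r=grasp_tcp(c+.009*D40+[0,0,.056],A+np.pi/2,-30);z=r.as_matrix()[:,2]
print((R.from_matrix(rot(o['tool_rot'])).inv()*r).as_rotvec()*57.3)
go([(tcp,r,1)])
f=grab_frame('wrist');P=[[.4504,-.2085,.088],[.4036,-.2266,.088]]
print(proj(f,P,o))
hsv=cv2.cvtColor(f['color'],cv2.COLOR_RGB2HSV)
m=((hsv[...,1]>115)&(hsv[...,0]<24)).astype(np.uint8)
for cs in cv2.findContours(m,0,1)[0]:
    if cv2.contourArea(cs)>300: print(cv2.contourArea(cs),cv2.approxPolyDP(cs,2.5,True)[:,0].tolist())
E
```

```text
9.65 [ 0.4136 -0.1858  0.1345] [3.141 0.523 1.962] q [-0.26  0.4   0.23  2.4   1.21  0.43 -0.79] F [ 0.3  0.7 -0.1] w 0.0855 0.0
[ 0.07132599 -0.04168449  0.07795648]
1 calls row [-0.002, -0.002, 0.549, 0.001, -0.001, 0.001] 
[[287.91998339 207.72266777]
 [221.54426719 206.70158839]]
2120.0 [[156, 293], [160, 300], [192, 304], [192, 316], [199, 315], [204, 307], [207, 289], [264, 299], [262, 289], [212, 281], [207, 278], [208, 272], [170, 265]]
1647.5 [[431, 258], [441, 274], [461, 273], [479, 279], [491, 288], [511, 292], [509, 264], [470, 252], [455, 260]]
353.5 [[486, 238], [490, 246], [502, 249], [498, 253], [500, 258], [503, 256], [511, 260], [511, 239], [508, 238], [511, 232], [505, 232], [504, 239]]
384.0 [[424, 204], [416, 206], [411, 220], [413, 237], [419, 244], [415, 230], [430, 215], [437, 225], [434, 213]]
6176.5 [[228, 139], [221, 207], [224, 231], [228, 237], [278, 238], [276, 287], [287, 216], [281, 139]]
10121.0 [[119, 23], [115, 22], [105, 191], [96, 206], [90, 208], [0, 186], [0, 271], [33, 278], [50, 272], [61, 275], [64, 282], [84, 281], [90, 271], [103, 264], [111, 264], [120, 255], [128, 194], [109, 188]]
```

Emit:
{"api": "move_arm", "payload": {
  "plan": [
    [[0,0,0.549,0,0,0,1],[0,0,0.549,0,0,0,1],[0,0,0.549,0,0,0,1],[0,0,0.549,0,0,0,1],[0,0,0.549,0,0,0,1],[0,0,0.549,0,0,0,1],[0,0,0.549,0,0,0,1],[0,0,0.549,0,0,0,1],[0,0,0.549,0,0,0,1],[0,0,0.549,0,0,0,1]]
  ]
}}

```text
clock: 10.7
position: [0.4344, -0.2365, 0.0389]
tool_rot: [-3.141, 0.523, 1.963]
force: [0.1, -1.2, 0.5]
grip_width: 0.0852
finger_force: 0.0
```

Emit:
{"api": "move_arm", "payload": {
  "plan": [
    [[0,0,0,0,0,0,-1],[0,0,0,0,0,0,-1],[0,0,0,0,0,0,-1],[0,0,0,0,0,0,-1],[0,0,0,0,0,0,-1],[0,0,0,0,0,0,-1],[0,0,0,0,0,0,-1],[0,0,0,0,0,0,-1],[0,0,0,0,0,0,-1],[0,0,0,0,0,0,-1]]
  ],
  "grip_force": 40
}}

```text
clock: 11.7
position: [0.4344, -0.2361, 0.0399]
tool_rot: [3.141, 0.524, 1.963]
force: [-2.2, 5.6, 8.6]
grip_width: 0.0516
finger_force: 38.9
```

```bash
python3 - <<'E'
from h import *
o=st();p=o['position'];r=R.from_matrix(rot(o['tool_rot']));G=p-.019*r.as_matrix()[:,2];print('G',G)
# lay: rotate tool +90 about tool y to tilt 60, grasp height 29+1
lift=np.array([.45,-.25,.13])
t1,r1=grasp_tcp(lift,A+np.pi/2,15);t2,r2=grasp_tcp([.455,-.26,.05],A+np.pi/2,60);t3,r3=grasp_tcp([.455,-.26,.0305],A+np.pi/2,60)
go([(t1,r1,1),(t2,r2,1),(t3,r3,1)],(p,r))
E
```

```text
11.7 [ 0.4344 -0.2361  0.0399] [3.141 0.524 1.963] q [-0.05  0.67  0.15  2.36  1.88  0.39 -1.41] F [-2.2  5.6  8.6] w 0.0516 38.9
G [ 0.43080675 -0.22727286  0.05631573]
1 calls row [-0.133, 0.046, -0.351, 0.0, 0.75, 0.002] 
1 calls row [-0.209, 0.004, 0.3, 0.0, 0.75, 0.0] 
1 calls row [-0.084, -0.001, 0.048, 0.0, 0.0, 0.0]
```

Emit:
{"api": "move_arm", "payload": {
  "plan": [
    [[-0.133,0.046,-0.351,0,0.75,0,-1],[-0.133,0.046,-0.351,0,0.75,0,-1],[-0.133,0.046,-0.351,0,0.75,0,-1],[-0.133,0.046,-0.351,0,0.75,0,-1],[-0.133,0.046,-0.351,0,0.75,0,-1],[-0.133,0.046,-0.351,0,0.75,0,-1],[-0.133,0.046,-0.351,0,0.75,0,-1],[-0.133,0.046,-0.351,0,0.75,0,-1],[-0.133,0.046,-0.351,0,0.75,0,-1],[-0.133,0.046,-0.351,0,0.75,0,-1]]
  ]
}}

```text
clock: 12.7
position: [0.44, -0.246, 0.0917]
tool_rot: [-3.122, -0.035, 1.949]
force: [-0.8, -0.6, -1.6]
grip_width: 0.0517
finger_force: 38.1
```

Emit:
{"api": "move_arm", "payload": {
  "plan": [
    [[-0.209,0.004,0.3,0,0.75,0,-1],[-0.209,0.004,0.3,0,0.75,0,-1],[-0.209,0.004,0.3,0,0.75,0,-1],[-0.209,0.004,0.3,0,0.75,0,-1],[-0.209,0.004,0.3,0,0.75,0,-1],[-0.209,0.004,0.3,0,0.75,0,-1],[-0.209,0.004,0.3,0,0.75,0,-1],[-0.209,0.004,0.3,0,0.75,0,-1],[-0.209,0.004,0.3,0,0.75,0,-1],[-0.209,0.004,0.3,0,0.75,0,-1]]
  ]
}}

```text
clock: 13.7
position: [0.446, -0.2622, 0.022]
tool_rot: [-3.113, -0.818, 1.928]
force: [2.7, -9.4, 14.5]
grip_width: 0.0511
finger_force: 40.3
```

```bash
python3 - <<'E'
from h import *
o=st()
t3,r3=grasp_tcp([.455,-.26,.0305],A+np.pi/2,60)
go([(t3,r3,1)])
s=grab_frame('side');save(s,'s2.png');cv2.imwrite('pics/s2c.png',cv2.resize(cv2.imread('pics/s2.png')[200:384,140:380],None,fx=2.5,fy=2.5))
E
```

```text
13.7 [ 0.446  -0.2622  0.022 ] [-3.113 -0.818  1.928] q [ 0.98  1.13 -0.6   1.4   0.06  1.4   0.84] F [ 2.7 -9.4 14.5] w 0.0511 40.3
1 calls row [0.042, 0.045, 0.063, -0.002, 0.219, -0.022]
```

View pics/s2c.png

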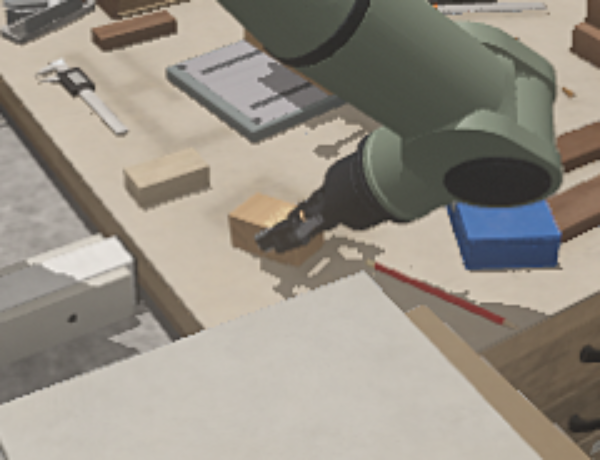

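The side crop shows the block held nearly flat at about (275,228), with its bored end touching the bench. The turn lagged because of speed limits. I'll raise, finish the turn, then lower.

```bash
python3 - <<'E'
from h import *
t2,r2=grasp_tcp([.45,-.255,.045],A+np.pi/2,60);t3,r3=grasp_tcp([.45,-.255,.0305],A+np.pi/2,60)
go([(t2,r2,1),(t3,r3,1)])
E
```

```text
1 calls row [0.128, 0.037, 0.035, -0.002, 0.211, -0.024] 
1 calls row [-0.063, -0.0, 0.036, -0.0, 0.0, -0.0]
```

Emit:
{"api": "move_arm", "payload": {
  "plan": [
    [[0.6,0,-0.4,0,0,0,-1],[0.06,0.05,0.09,0,0.25,-0.03,-1],[0.06,0.05,0.09,0,0.25,-0.03,-1],[0.06,0.05,0.09,0,0.25,-0.03,-1],[0.06,0.05,0.09,0,0.25,-0.03,-1],[0.06,0.05,0.09,0,0.25,-0.03,-1],[0.06,0.05,0.09,0,0.25,-0.03,-1],[0.06,0.05,0.09,0,0.25,-0.03,-1],[0.06,0.05,0.09,0,0.25,-0.03,-1],[0,0,0,0,0.15,0,-1]]
  ]
}}

```text
clock: 14.75
position: [0.4454, -0.2394, 0.0338]
tool_rot: [-3.14, -1.045, 1.964]
force: [0.1, -0.0, -1.2]
grip_width: 0.0519
finger_force: 39.4
```

```bash
python3 - <<'E'
from h import *
o=st();p=o['position'];r=R.from_matrix(rot(o['tool_rot']));G=p-.019*r.as_matrix()[:,2];print('G',G)
G[2]=.031;t3,r3=grasp_tcp(G,A+np.pi/2,60)
go([(t3,r3,1)])
E
```

```text
14.75 [ 0.4454 -0.2394  0.0338] [-3.14  -1.045  1.964] q [ 0.98  1.24 -0.62  1.29 -0.02  1.59  0.86] F [ 0.1 -0.  -1.2] w 0.0519 39.4
G [ 0.45176143 -0.254597    0.04333021]
1 calls row [-0.053, 0.0, 0.031, -0.004, 0.002, 0.001]
```

Now I lower in the open air, watch the force, then open.

Emit:
{"api": "move_arm", "payload": {
  "plan": [
    [[-0.07,0,0.04,0,0,0,-1],[-0.07,0,0.04,0,0,0,-1],[-0.07,0,0.04,0,0,0,-1],[-0.07,0,0.04,0,0,0,-1],[-0.07,0,0.04,0,0,0,-1],[-0.07,0,0.04,0,0,0,-1],[-0.07,0,0.04,0,0,0,-1],[0,0,0,0,0,0,-1],[0,0,0,0,0,0,-1],[0,0,0,0,0,0,-1]]
  ]
}}

```text
clock: 15.75
position: [0.4456, -0.2399, 0.0228]
tool_rot: [-3.14, -1.042, 1.964]
force: [-0.4, 0.4, -1.1]
grip_width: 0.0517
finger_force: 39.4
```

```bash
python3 - <<'E'
from h import *
o=st()
f=grab_frame('wrist');s=grab_frame('side')
save(f,'w3.png')
a=cv2.imread('pics/w3.png');save(s,'s3.png');b=cv2.resize(cv2.imread('pics/s3.png')[250:330,190:310],None,fx=3.3,fy=3.3)
c=np.zeros((384,800,3),np.uint8);c[:,:400]=cv2.resize(a,(400,300)).repeat(1,0)[:384] if 0 else cv2.copyMakeBorder(cv2.resize(a,(400,300)),0,84,0,0,0);c[:b.shape[0],400:400+b.shape[1]]=b[:384,:400];cv2.imwrite('pics/c3.png',c)
E
```

```text
15.75 [ 0.4456 -0.2399  0.0228] [-3.14  -1.042  1.964] q [ 0.98  1.26 -0.62  1.29 -0.01  1.58  0.87] F [-0.4  0.4 -1.1] w 0.0517 39.4
```

View pics/c3.png

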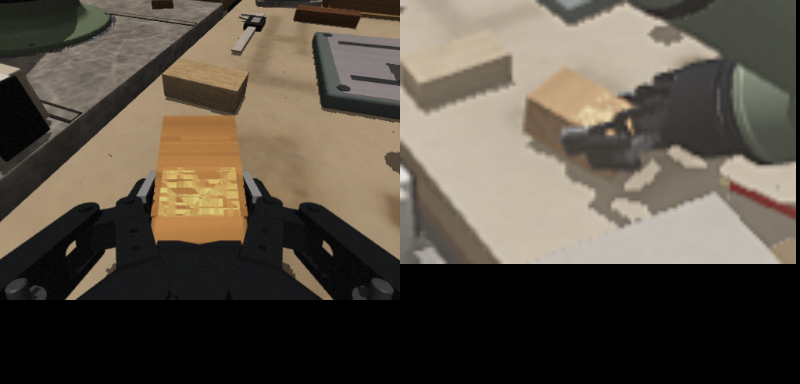

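The composite shows the block held nearly level between the fingers and nothing in the way. The maple offcut is beyond it.

Emit:
{"api": "move_arm", "payload": {
  "plan": [
    [[-0.07,0,0.04,0,0,0,-1],[-0.07,0,0.04,0,0,0,-1],[-0.03,0,0.02,0,0,0,-1],[0,0,0,0,0,0,1],[0,0,0,0,0,0,1],[0,0,0,0,0,0,1],[0,0,0,0,0,0,1],[0,0,0,0,0,0,1],[0,0,0,0,0,0,1],[0,0,-0.2,0,0,0,1]]
  ]
}}

```text
clock: 16.85
position: [0.4467, -0.2429, 0.0207]
tool_rot: [-3.14, -1.043, 1.963]
force: [0.4, -0.2, -0.3]
grip_width: 0.0859
finger_force: 0.0
```

```bash
python3 - <<'E'
from h import *
np.set_printoptions(precision=4,suppress=True)
o=st()
f=grab_frame('wrist');hsv=cv2.cvtColor(f['color'],cv2.COLOR_RGB2HSV)
m=((hsv[...,1]>115)&(hsv[...,0]<24)).astype(np.uint8);m[:130]=0;m[:,:150]=0;m[:,360:]=0;m[290:]=0
for cs in cv2.findContours(m,0,1)[0]:
    if cv2.contourArea(cs)>1500:
        ap=cv2.approxPolyDP(cs,3,True)[:,0]
        for p in ap: print(p,plane(f,p,.04,o),plane(f,p,0,o))
E
```

```text
16.85 [ 0.4467 -0.2429  0.0207] [-3.14  -1.043  1.963] q [ 0.98  1.26 -0.62  1.27 -0.01  1.59  0.87] F [ 0.4 -0.2 -0.3] w 0.0859 0.0
[213 152] [ 0.4049 -0.2096  0.04  ] [ 0.3773 -0.1677  0.    ]
[193 289] [ 0.4392 -0.2895  0.04  ] [ 0.424  -0.2765  0.    ]
[317 289] [ 0.4853 -0.2704  0.04  ] [ 0.4868 -0.2504  0.    ]
[297 153] [ 0.4532 -0.1906  0.04  ] [ 0.4431 -0.1419  0.    ]
```

```bash
python3 - <<'E'
from h import *
A=.38;st()
o=observe();p=o['position'];r=R.from_matrix(rot(o['tool_rot']));z=r.as_matrix()[:,2]
G=np.array([.4435,-.2373,.029]);t,rr=grasp_tcp(G,A+np.pi/2,-30);zz=rr.as_matrix()[:,2]
s=go([(p-.09*z,r,1),((.45,-.25,.19),pose(A+np.pi/2,15),2),(t-.11*zz,rr,2),(t,rr,1)])
E
```

```text
16.9 [ 0.4472 -0.2437  0.0211] [-3.14  -1.042  1.963] q [ 0.98  1.26 -0.62  1.27 -0.01  1.59  0.87] F [-0.9  0.2  0.5] w 0.0853 0.0
1 calls row [-0.0, -0.0, -0.45, 0.0, 0.0, 0.0] 
2 calls row [0.339, -0.001, -0.135, -0.004, -0.372, 0.005] 
2 calls row [0.176, -0.004, 0.193, -0.0, -0.375, 0.0] 
1 calls row [-0.001, 0.001, 0.55, 0.0, -0.001, 0.001]
```

Emit:
{"api": "move_arm", "payload": {
  "plan": [
    [[0,0,-0.45,0,0,0,1],[0,0,-0.45,0,0,0,1],[0,0,-0.45,0,0,0,1],[0,0,-0.45,0,0,0,1],[0,0,-0.45,0,0,0,1],[0,0,-0.45,0,0,0,1],[0,0,-0.45,0,0,0,1],[0,0,-0.45,0,0,0,1],[0,0,-0.45,0,0,0,1],[0,0,-0.45,0,0,0,1]]
  ]
}}

```text
clock: 17.9
position: [0.477, -0.3154, 0.0666]
tool_rot: [-3.14, -1.042, 1.963]
force: [0.5, -0.5, 0.6]
grip_width: 0.0852
finger_force: 0.0
```

Emit:
{"api": "move_arm", "payload": {
  "plan": [
    [[0.339,0,-0.135,0,-0.372,0.005,1],[0.339,0,-0.135,0,-0.372,0.005,1],[0.339,0,-0.135,0,-0.372,0.005,1],[0.339,0,-0.135,0,-0.372,0.005,1],[0.339,0,-0.135,0,-0.372,0.005,1],[0.339,0,-0.135,0,-0.372,0.005,1],[0.339,0,-0.135,0,-0.372,0.005,1],[0.339,0,-0.135,0,-0.372,0.005,1],[0.339,0,-0.135,0,-0.372,0.005,1],[0.339,0,-0.135,0,-0.372,0.005,1]]
  ]
}}

```text
clock: 18.9
position: [0.4682, -0.2935, 0.1355]
tool_rot: [-3.136, -0.651, 1.958]
force: [0.3, -0.4, -0.3]
grip_width: 0.0856
finger_force: 0.0
```

Emit:
{"api": "move_arm", "payload": {
  "plan": [
    [[0.339,0,-0.135,0,-0.372,0.005,1],[0.339,0,-0.135,0,-0.372,0.005,1],[0.339,0,-0.135,0,-0.372,0.005,1],[0.339,0,-0.135,0,-0.372,0.005,1],[0.339,0,-0.135,0,-0.372,0.005,1],[0.339,0,-0.135,0,-0.372,0.005,1],[0.339,0,-0.135,0,-0.372,0.005,1],[0.339,0,-0.135,0,-0.372,0.005,1],[0.339,0,-0.135,0,-0.372,0.005,1],[0.339,0,-0.135,0,-0.372,0.005,1]]
  ]
}}

```text
clock: 19.9
position: [0.4506, -0.2493, 0.1904]
tool_rot: [-3.135, -0.261, 1.955]
force: [0.2, 0.4, 0.5]
grip_width: 0.0854
finger_force: 0.0
```

Emit:
{"api": "move_arm", "payload": {
  "plan": [
    [[0.176,0,0.193,0,-0.375,0,1],[0.176,0,0.193,0,-0.375,0,1],[0.176,0,0.193,0,-0.375,0,1],[0.176,0,0.193,0,-0.375,0,1],[0.176,0,0.193,0,-0.375,0,1],[0.176,0,0.193,0,-0.375,0,1],[0.176,0,0.193,0,-0.375,0,1],[0.176,0,0.193,0,-0.375,0,1],[0.176,0,0.193,0,-0.375,0,1],[0.176,0,0.193,0,-0.375,0,1]]
  ]
}}

```text
clock: 20.9
position: [0.4362, -0.214, 0.1549]
tool_rot: [-3.135, 0.132, 1.957]
force: [1.0, -0.6, -0.3]
grip_width: 0.0851
finger_force: 0.0
```

Emit:
{"api": "move_arm", "payload": {
  "plan": [
    [[0.176,0,0.193,0,-0.375,0,1],[0.176,0,0.193,0,-0.375,0,1],[0.176,0,0.193,0,-0.375,0,1],[0.176,0,0.193,0,-0.375,0,1],[0.176,0,0.193,0,-0.375,0,1],[0.176,0,0.193,0,-0.375,0,1],[0.176,0,0.193,0,-0.375,0,1],[0.176,0,0.193,0,-0.375,0,1],[0.176,0,0.193,0,-0.375,0,1],[0.176,0,0.193,0,-0.375,0,1]]
  ]
}}

```text
clock: 21.9
position: [0.4284, -0.1938, 0.1079]
tool_rot: [-3.135, 0.526, 1.96]
force: [0.3, -0.5, 0.6]
grip_width: 0.085
finger_force: 0.0
```

```bash
python3 - <<'E'
from h import *
np.set_printoptions(precision=4,suppress=True)
A=.38;o=st()
G=np.array([.4435,-.2373,.029]);t,rr=grasp_tcp(G,A+np.pi/2,-30)
f=grab_frame('wrist');save(f,'w4.png');hsv=cv2.cvtColor(f['color'],cv2.COLOR_RGB2HSV)
m=((hsv[...,1]>115)&(hsv[...,0]<24)).astype(np.uint8);m[:,:180]=0;m[:,340:]=0
for cs in cv2.findContours(m,0,1)[0]:
    if cv2.contourArea(cs)>1000:
        ap=cv2.approxPolyDP(cs,3,True)[:,0]
        for p in ap: print(p,plane(f,p,.04,o),plane(f,p,0,o))
# dark counterbore: look for dark pixels within expected bored-face polygon
e=np.array([np.cos(A),np.sin(A),0]);B=np.array([.429,-.2001,.02])
print('exp bore +/-',proj(f,[B+.007*e,B-.007*e],o))
u,v=map(int,proj(f,[B],o)[0]);print(hsv[v,u-40:u+41:4,2])
go([(t,rr,1)])
E
```

```text
21.9 [ 0.4284 -0.1938  0.1079] [-3.135  0.526  1.96 ] q [ 0.12  0.47 -0.2   2.36  1.37  0.6  -0.95] F [ 0.3 -0.5  0.6] w 0.085 0.0
[224 129] [ 0.4012 -0.1823  0.04  ] [ 0.4065 -0.2097 -0.    ]
[218 163] [ 0.4063 -0.2128  0.04  ] [ 0.4129 -0.2479  0.    ]
[229 228] [ 0.4399 -0.2877  0.04  ] [ 0.455  -0.3416  0.    ]
[278 229] [ 0.4837 -0.2712  0.04  ] [ 0.5098 -0.321   0.    ]
[288 160] [ 0.4531 -0.1903  0.04  ] [ 0.4716 -0.2197  0.    ]
[284 129] [ 0.4383 -0.167   0.04  ] [ 0.453  -0.1905  0.    ]
exp bore +/- [[261.7974 143.3681]
 [244.0099 143.2035]]
[191 193 121  83  83  86  88  80  80  85  82  82 103 105  94  86  87  90
  87 169 171]
1 calls row [-0.008, -0.009, 0.549, -0.002, 0.003, 0.009]
```

```bash
python3 - <<'E'
import cv2
g=cv2.imread('pics/w4.png')[126:166:2,216:292:2]
print('\n'.join(' '.join('%3d'%v for v in r) for r in g.max(2)))
E
```

```text
94  95  96  91  93  91  92  89  90  91  89  88  85  78  77  82  81  82  81  80  80  78  77  79  82  82  81  82  86  78  84 153  83  82  81  81  78  81
 92  95  92  90  90  92  94  89 164 166 179 165 162  84  82  87  83  81  79  81  74  76  78  76  81  79  82  80  83  85 163 176 174 161 160  81  81  82
 97  94  92  73  69  68  68  86  83  89  84  88  82  89  64  69  68  68  65  69  70  68  66  72  71  68  73  67  85  83  86  89  88  84  90 169 159  91
110  96 173  80  69  68  86  88  84  86  86  84  88  86  85  69  66  85  68  70  69  66  67  68  65  69  86  66  83  87  89  81  87  88  88 166 170 167
195 196 191  81  65  85  80  86  87  88  85  83  85  82  83  69  80  82  70  68  68  69  69  66  68  67  87  86  84  87  89  84  84  86  86 168 172 169
198 194 190  73  70  88  90  83  87  84  84  87  85  84  88  78  82  85  83  71  66  67  71  65  69  82  79  86  84  87  87  82  82  83  83 167 169 169
197 196 192  85  87  84  89  90  84  86  86  90  90  85  84  88  89  90  86  85  75 156 169 102 174 144  93  89  87  88  88  82  88  90  90 165 169 170
196 195 171  87  88  86  89  88  90  
[... 1238 characters left out ...]
  75  90  89  92  85  88  88  84  86  89  72  90  90  88  88  89  88  66  92  88  88 168 170
188 121  86  86  86  68  87  72  67  86  85  91  75  89  86  72  85  85  86  72  83  85  66  84  85  69  70  86  84  69  84  85  68  84  87  85 145 171
191 143 133 135 134 135 135 131 132 135 134 134 133 131 130 155 160 162 160 157 158 158 156 160 154 156 156 156 160 156 158 157 157 154 156 156 172 169
191 196 195 198 199 199 199 194 196 192 195 194 197 195 193 193 198 195 195 194 195 192 196 197 194 195 196 193 193 195 192 194 193 194 194 190 176 167
190 189 188 192 190 189 189 188 192 188 189 191 191 189 188 188 190 191 189 193 189 193 189 188 191 190 191 189 188 188 187 191 187 191 191 190 173 169
```

Emit:
{"api": "move_arm", "payload": {
  "plan": [
    [[-0.008,-0.009,0.549,0,0,0,1],[-0.008,-0.009,0.549,0,0,0,1],[-0.008,-0.009,0.549,0,0,0,1],[-0.008,-0.009,0.549,0,0,0,1],[-0.008,-0.009,0.549,0,0,0,1],[-0.008,-0.009,0.549,0,0,0,1],[-0.008,-0.009,0.549,0,0,0,1],[-0.008,-0.009,0.549,0,0,0,1],[-0.008,-0.009,0.549,0,0,0,1],[-0.008,-0.009,0.549,0,0,0,1]]
  ]
}}

```text
clock: 22.95
position: [0.447, -0.2476, 0.0131]
tool_rot: [-3.134, 0.523, 1.96]
force: [-0.5, 0.3, -0.0]
grip_width: 0.0856
finger_force: 0.0
```

Emit:
{"api": "move_arm", "payload": {
  "plan": [
    [[0,0,0,0,0,0,-1],[0,0,0,0,0,0,-1],[0,0,0,0,0,0,-1],[0,0,0,0,0,0,-1],[0,0,0,0,0,0,-1],[0,0,0,0,0,0,-1],[0,0,0,0,0,0,-1],[0,0,0,0,0,0,-1],[0,0,0,0,0,0,-1],[0,0,0,0,0,0,-1]]
  ],
  "grip_force": 50
}}

```text
clock: 23.95
position: [0.4465, -0.2468, 0.0138]
tool_rot: [-3.134, 0.523, 1.961]
force: [-1.7, 3.0, 8.0]
grip_width: 0.0512
finger_force: 52.9
```

```bash
python3 - <<'E'
from h import *
A=.38;o=st();p=o['position'];r=R.from_matrix(rot(o['tool_rot']));G=p-.019*r.as_matrix()[:,2];print('G',G)
Y=A+np.pi/2
t1,r1=grasp_tcp([.45,-.25,.13],Y,-20);t2,r2=grasp_tcp([.455,-.255,.12],Y,59.5)
go([(t1,r1,1),(t2,r2,3)],(p,r))
E
```

```text
23.95 [ 0.4465 -0.2468  0.0138] [-3.134  0.523  1.961] q [ 0.23  0.72 -0.18  2.31  1.81  0.59 -1.28] F [-1.7  3.   8. ] w 0.0512 52.9
G [ 0.44297167 -0.23793648  0.03023113]
1 calls row [-0.261, 0.009, -0.421, -0.003, 0.166, 0.008] 
3 calls row [0.027, 0.005, 0.012, -0.0, 0.442, -0.0]
```

The printed brightness patch shows the bore's mouth at about (263,144), which puts it on the +tool-y side.

Emit:
{"api": "move_arm", "payload": {
  "plan": [
    [[-0.261,0.009,-0.421,0,0.166,0.008,-1],[-0.261,0.009,-0.421,0,0.166,0.008,-1],[-0.261,0.009,-0.421,0,0.166,0.008,-1],[-0.261,0.009,-0.421,0,0.166,0.008,-1],[-0.261,0.009,-0.421,0,0.166,0.008,-1],[-0.261,0.009,-0.421,0,0.166,0.008,-1],[-0.261,0.009,-0.421,0,0.166,0.008,-1],[-0.261,0.009,-0.421,0,0.166,0.008,-1],[-0.261,0.009,-0.421,0,0.166,0.008,-1],[-0.261,0.009,-0.421,0,0.166,0.008,-1]]
  ]
}}

```text
clock: 24.95
position: [0.4525, -0.2558, 0.1123]
tool_rot: [-3.139, 0.348, 1.951]
force: [-0.3, 0.5, -0.6]
grip_width: 0.0516
finger_force: 52.2
```

Emit:
{"api": "move_arm", "payload": {
  "plan": [
    [[0.027,0.005,0.012,0,0.442,0,-1],[0.027,0.005,0.012,0,0.442,0,-1],[0.027,0.005,0.012,0,0.442,0,-1],[0.027,0.005,0.012,0,0.442,0,-1],[0.027,0.005,0.012,0,0.442,0,-1],[0.027,0.005,0.012,0,0.442,0,-1],[0.027,0.005,0.012,0,0.442,0,-1],[0.027,0.005,0.012,0,0.442,0,-1],[0.027,0.005,0.012,0,0.442,0,-1],[0.027,0.005,0.012,0,0.442,0,-1]]
  ]
}}

```text
clock: 25.95
position: [0.4515, -0.251, 0.1087]
tool_rot: [-3.139, -0.116, 1.949]
force: [-0.1, 0.3, -1.8]
grip_width: 0.0513
finger_force: 52.2
```

Emit:
{"api": "move_arm", "payload": {
  "plan": [
    [[0.027,0.005,0.012,0,0.442,0,-1],[0.027,0.005,0.012,0,0.442,0,-1],[0.027,0.005,0.012,0,0.442,0,-1],[0.027,0.005,0.012,0,0.442,0,-1],[0.027,0.005,0.012,0,0.442,0,-1],[0.027,0.005,0.012,0,0.442,0,-1],[0.027,0.005,0.012,0,0.442,0,-1],[0.027,0.005,0.012,0,0.442,0,-1],[0.027,0.005,0.012,0,0.442,0,-1],[0.027,0.005,0.012,0,0.442,0,-1]]
  ]
}}

```text
clock: 26.95
position: [0.4504, -0.2453, 0.1081]
tool_rot: [-3.139, -0.579, 1.948]
force: [0.0, 0.1, -1.0]
grip_width: 0.0511
finger_force: 52.2
```

Emit:
{"api": "move_arm", "payload": {
  "plan": [
    [[0.027,0.005,0.012,0,0.442,0,-1],[0.027,0.005,0.012,0,0.442,0,-1],[0.027,0.005,0.012,0,0.442,0,-1],[0.027,0.005,0.012,0,0.442,0,-1],[0.027,0.005,0.012,0,0.442,0,-1],[0.027,0.005,0.012,0,0.442,0,-1],[0.027,0.005,0.012,0,0.442,0,-1],[0.027,0.005,0.012,0,0.442,0,-1],[0.027,0.005,0.012,0,0.442,0,-1],[0.027,0.005,0.012,0,0.442,0,-1]]
  ]
}}

```text
clock: 27.95
position: [0.4494, -0.2399, 0.1101]
tool_rot: [-3.137, -1.041, 1.945]
force: [0.8, -0.4, -1.2]
grip_width: 0.0516
finger_force: 52.2
```

```bash
python3 - <<'E'
from h import *
A=.38;o=st();p=o['position'];r=R.from_matrix(rot(o['tool_rot']));G=p-.019*r.as_matrix()[:,2];print('G',G)
Y=A+np.pi/2
t1,r1=grasp_tcp([*G[:2],.056],Y,60)
go([(t1,r1,1)],(p,r))
# lowest block point expected vs side view: contour
s=grab_frame('side');hsv=cv2.cvtColor(s['color'],cv2.COLOR_RGB2HSV);save(s,'s5.png')
u,v=map(int,proj(s,[G])[0]);print(u,v)
print('pred foot corners',proj(s,[np.array([G[0]+a*.026*np.cos(A)-b*.02*np.sin(A)-(.0)*1,G[1]+a*.026*np.sin(A)+b*.02*np.cos(A)+.009,G[2]-.05]) for a in(1,-1) for b in(1,-1)]).round().tolist())
m=((hsv[...,1]>80)&(hsv[...,0]<24)&(hsv[...,0]>10)).astype(np.uint8);m[:,:u-40]=0;m[:,u+40:]=0;m[:v-45]=0;m[v+50:]=0
for cs in cv2.findContours(m,0,1)[0]:
    if cv2.contourArea(cs)>60: print(cv2.contourArea(cs),cv2.approxPolyDP(cs,1.5,True)[:,0].tolist())
E
```

```text
27.95 [ 0.4494 -0.2399  0.1101] [-3.137 -1.041  1.945] q [ 1.02  1.14 -0.69  1.32 -0.05  1.65  0.79] F [ 0.8 -0.4 -1.2] w 0.0516 52.2
G [ 0.45546927 -0.25512841  0.11973733]
1 calls row [-0.275, 0.0, 0.16, 0.0, 0.006, -0.003] 
251 260
pred foot corners [[249.0, 267.0], [261.0, 272.0], [238.0, 276.0], [250.0, 282.0]]
449.5 [[247, 240], [237, 247], [238, 275], [249, 279], [256, 273], [251, 274], [247, 270], [242, 271], [238, 262], [259, 254], [259, 244]]
128.5 [[238, 215], [271, 237], [276, 235], [276, 233], [254, 224], [244, 215]]
```

Emit:
{"api": "move_arm", "payload": {
  "plan": [
    [[-0.29,0,0.168,0,0,0,-1],[-0.29,0,0.168,0,0,0,-1],[-0.29,0,0.168,0,0,0,-1],[-0.29,0,0.168,0,0,0,-1],[-0.29,0,0.168,0,0,0,-1],[-0.29,0,0.168,0,0,0,-1],[-0.29,0,0.168,0,0,0,-1],[-0.29,0,0.168,0,0,0,-1],[-0.29,0,0.168,0,0,0,-1],[-0.29,0,0.168,0,0,0,-1]]
  ]
}}

```text
clock: 29.0
position: [0.4491, -0.2404, 0.0422]
tool_rot: [-3.135, -1.04, 1.943]
force: [0.5, 0.1, -1.2]
grip_width: 0.0513
finger_force: 52.2
```

```bash
cat > fit3.py <<'E'
from fit2 import *
from scipy.optimize import least_squares
L=[json.loads(l) for l in open('log.jsonl')]
L.append([[-1.35518139,0.52204497,-0.03633423,1.59997039,0.02120288,1.02111248,-0.11277761],[.17615155,.59932197,.23071984],[-3.14044540,8e-5,2.85579693]])
def res(x):
    r=[]
    for q,p,t in L:
        P,M=fk(q,x);r+=list((P-p)*5)+list((M-rot(t)).ravel())
    return np.array(r+list(1e-4*(x-x0)))
x0=np.array([.39,.48,.4,.37,0,0,0,0,-4.7124,0,0,0.])
k=least_squares(res,x0);X=k.x
lo=np.array([-2.91,-.3,-1.5,.17,-1.26,.16,-2.52])+.02;hi=np.array([2.91,2.13,1.42,2.43,4.41,1.93,2.52])-.02
def ik(p,r,q0):
    Rm=r.as_matrix();b=None
    for dq in [np.zeros(7)]+list(np.random.default_rng(0).normal(0,.5,(12,7))):
        s=least_squares(lambda q:np.r_[(fk(q,X)[0]-p)*5,(fk(q,X)[1]-Rm).ravel(),.003*(q-q0)],np.clip(q0+dq,lo+.01,hi-.01),bounds=(lo,hi))
        P,M=fk(s.x,X);e=np.linalg.norm(P-p)*1e3
        if b is None or s.cost<b[0]: b=(s.cost,s.x,e)
    return b
E
python3 - <<'E'
from fit3 import *
print('rms',np.sqrt(np.mean(k.fun**2)),X.round(4).tolist())
o=st();q=o['qpos']
dy=.085;O=np.array([.632,.029,0]);W=R.from_euler('z',dy).as_matrix()
for yaw,s in((dy,1),(dy+np.pi,-1)):
  for tilt in(30,35,40,45,50):
    t,r=grasp_tcp(O+W@[-.029,.007,.075],yaw,s*tilt)
    c,qq,e=ik(t,r,q);print(yaw,s*tilt,'err mm %.1f'%e,qq.round(2))
E
```

```text
rms 0.0043291099724399006 [0.3264, 0.5182, 0.4209, 0.3297, -0.0043, -0.0107, 0.0002, -0.0029, -4.7144, -0.0196, -0.0367, -0.0008]
29.0 [ 0.4491 -0.2404  0.0422] [-3.135 -1.04   1.943] q [ 1.    1.24 -0.66  1.29 -0.    1.59  0.83] F [ 0.5  0.1 -1.2] w 0.0513 52.2
0.085 30 err mm 17.3 [-0.4   0.67  0.32  2.05 -1.24  0.18 -0.46]
0.085 35 err mm 25.8 [-0.39  0.66  0.32  2.05 -1.24  0.18 -0.46]
0.085 40 err mm 34.2 [-0.38  0.65  0.31  2.04 -1.24  0.18 -0.45]
0.085 45 err mm 42.4 [-0.36  0.63  0.3   2.04 -1.24  0.18 -0.44]
0.085 50 err mm 50.1 [ 0.46  0.65 -0.64  2.05  1.19  0.18 -2.5 ]
3.226592653589793 -30 err mm 0.0 [ 0.8   1.21 -1.48  2.19  1.86  1.17  0.13]
3.226592653589793 -35 err mm 0.0 [ 0.82  1.24 -1.48  2.25  2.    1.2   0.06]
3.226592653589793 -40 err mm 0.0 [ 0.83  1.29 -1.48  2.3   2.14  1.24 -0.  ]
3.226592653589793 -45 err mm 0.0 [ 0.84  1.36 -1.48  2.35  2.29  1.3  -0.04]
3.226592653589793 -50 err mm 0.0 [ 0.86  1.44 -1.48  2.39  2.43  1.36 -0.04]
```

Emit:
{"api": "move_arm", "payload": {
  "plan": [
    [[0,0,0,0,0,0,1],[0,0,0,0,0,0,1],[0,0,0,0,0,0,1],[0,0,0,0,0,0,1],[0,0,0,0,0,0,1],[0,0,-0.2,0,0,0,1],[0,0,-0.5,0,0,0,1],[0,0,-1,0,0,0,1],[0,0,-1,0,0,0,1],[0,0,-1,0,0,0,1]]
  ]
}}

```text
clock: 30.0
position: [0.4731, -0.3009, 0.0812]
tool_rot: [-3.135, -1.039, 1.943]
force: [-0.9, -0.3, -0.2]
grip_width: 0.0854
finger_force: 0.0
```

```bash
python3 - <<'E'
from fit3 import *
np.set_printoptions(precision=4,suppress=True)
A=.38;Y=A+np.pi/2;o=st();f=grab_frame('wrist');save(f,'w6.png')
hsv=cv2.cvtColor(f['color'],cv2.COLOR_RGB2HSV)
c=np.array([.4518,-.2464,0]);print(proj(f,[c+[0,0,.09],c],o))
m=((hsv[...,1]>115)&(hsv[...,0]<24)).astype(np.uint8);m[:,:180]=0;m[:,340:]=0
for cs in cv2.findContours(m,0,1)[0]:
    if cv2.contourArea(cs)>1000:
        for p in cv2.approxPolyDP(cs,3,True)[:,0]: print(p,plane(f,p,.09,o),plane(f,p,0,o))
d=np.array([-np.sin(A),np.cos(A),0])
t,r=grasp_tcp(c+.009*d+[0,0,.055],Y,-33);z=r.as_matrix()[:,2]
q=np.array([.12,.47,-.2,2.36,1.37,.6,-.95])
for T in(t-.1*z,t,t+[0,0,.05]):
    s=ik(T,r,q);q=s[1];print('%.1f'%s[2],q.round(2))
dy=.085;O=np.array([.632,.029,0]);W=R.from_euler('z',dy).as_matrix()
for yaw,P in((2.4,[.49,-.15,.12]),(2.9,[.53,-.06,.12]),(dy+np.pi,O+W@[-.1,-.007,.1]),(dy+np.pi,O+W@[-.029,-.007,.075])):
    T,rr=grasp_tcp(P,yaw,-33);s=ik(T,rr,q);q=s[1];print(yaw,'%.1f'%s[2],q.round(2))
go([((.45,-.27,.23),pose(Y,15),2),(t-.1*z,r,2),(t,r,1)])
E
```

```text
30.0 [ 0.4731 -0.3009  0.0812] [-3.135 -1.039  1.943] q [ 0.99  1.25 -0.65  1.09 -0.01  1.78  0.83] F [-0.9 -0.3 -0.2] w 0.0854 0.0
[[255.155  152.8051]
 [255.412  230.2538]]
[290 133] [ 0.4671 -0.2161  0.09  ] [ 0.438  -0.0919  0.    ]
[219 135] [ 0.42   -0.2372  0.09  ] [ 0.3558 -0.1287  0.    ]
[213 176] [ 0.4358 -0.2768  0.09  ] [ 0.3833 -0.1977  0.    ]
[226 246] [ 0.465  -0.3189  0.09  ] [ 0.4342 -0.2709  0.    ]
[284 245] [ 0.4915 -0.3078  0.09  ] [ 0.4804 -0.2516  0.    ]
[295 176] [ 0.483  -0.2583  0.09  ] [ 0.4656 -0.1654  0.    ]
0.0 [ 0.09  0.44 -0.2   2.38  1.39  0.65 -0.98]
0.0 [ 0.24  0.67 -0.22  2.33  1.76  0.66 -1.25]
0.0 [ 0.23  0.55 -0.22  2.32  1.58  0.63 -1.04]
2.4 0.0 [ 0.2   0.49 -0.31  2.38  1.83  0.56 -0.97]
2.9 0.0 [ 0.25  0.5  -0.44  2.39  2.18  0.47 -0.87]
3.226592653589793 0.0 [ 0.3   0.57 -0.56  2.4   2.42  0.46 -0.82]
3.226592653589793 0.0 [ 0.23  0.67 -0.48  2.23  2.38  0.41 -0.75]
2 calls row [0.315, -0.026, -0.233, 0.0, -0.37, -0.002] 
2 calls row [0.227, 0.026, 0.247, 0.0, -0.4, -0.0] 
1 calls row [-0.001, 0.0, 0.501, -0.0, -0.0, -0.0]
```

Emit:
{"api": "move_arm", "payload": {
  "plan": [
    [[0.315,-0.026,-0.233,0,-0.37,0,1],[0.315,-0.026,-0.233,0,-0.37,0,1],[0.315,-0.026,-0.233,0,-0.37,0,1],[0.315,-0.026,-0.233,0,-0.37,0,1],[0.315,-0.026,-0.233,0,-0.37,0,1],[0.315,-0.026,-0.233,0,-0.37,0,1],[0.315,-0.026,-0.233,0,-0.37,0,1],[0.315,-0.026,-0.233,0,-0.37,0,1],[0.315,-0.026,-0.233,0,-0.37,0,1],[0.315,-0.026,-0.233,0,-0.37,0,1]]
  ]
}}

```text
clock: 31.05
position: [0.4664, -0.297, 0.1588]
tool_rot: [-3.138, -0.65, 1.946]
force: [-0.3, -0.4, -0.8]
grip_width: 0.0854
finger_force: 0.0
```

Emit:
{"api": "move_arm", "payload": {
  "plan": [
    [[0.315,-0.026,-0.233,0,-0.37,0,1],[0.315,-0.026,-0.233,0,-0.37,0,1],[0.315,-0.026,-0.233,0,-0.37,0,1],[0.315,-0.026,-0.233,0,-0.37,0,1],[0.315,-0.026,-0.233,0,-0.37,0,1],[0.315,-0.026,-0.233,0,-0.37,0,1],[0.315,-0.026,-0.233,0,-0.37,0,1],[0.315,-0.026,-0.233,0,-0.37,0,1],[0.315,-0.026,-0.233,0,-0.37,0,1],[0.315,-0.026,-0.233,0,-0.37,0,1]]
  ]
}}

```text
clock: 32.05
position: [0.4491, -0.2667, 0.2288]
tool_rot: [-3.138, -0.263, 1.948]
force: [-0.0, -0.5, 0.4]
grip_width: 0.0857
finger_force: 0.0
```

Emit:
{"api": "move_arm", "payload": {
  "plan": [
    [[0.227,0.026,0.247,0,-0.4,0,1],[0.227,0.026,0.247,0,-0.4,0,1],[0.227,0.026,0.247,0,-0.4,0,1],[0.227,0.026,0.247,0,-0.4,0,1],[0.227,0.026,0.247,0,-0.4,0,1],[0.227,0.026,0.247,0,-0.4,0,1],[0.227,0.026,0.247,0,-0.4,0,1],[0.227,0.026,0.247,0,-0.4,0,1],[0.227,0.026,0.247,0,-0.4,0,1],[0.227,0.026,0.247,0,-0.4,0,1]]
  ]
}}

```text
clock: 33.05
position: [0.4361, -0.2195, 0.183]
tool_rot: [-3.139, 0.156, 1.949]
force: [0.3, -0.3, -0.1]
grip_width: 0.0852
finger_force: 0.0
```

Emit:
{"api": "move_arm", "payload": {
  "plan": [
    [[0.227,0.026,0.247,0,-0.4,0,1],[0.227,0.026,0.247,0,-0.4,0,1],[0.227,0.026,0.247,0,-0.4,0,1],[0.227,0.026,0.247,0,-0.4,0,1],[0.227,0.026,0.247,0,-0.4,0,1],[0.227,0.026,0.247,0,-0.4,0,1],[0.227,0.026,0.247,0,-0.4,0,1],[0.227,0.026,0.247,0,-0.4,0,1],[0.227,0.026,0.247,0,-0.4,0,1],[0.227,0.026,0.247,0,-0.4,0,1]]
  ]
}}

```text
clock: 34.05
position: [0.4318, -0.1934, 0.1217]
tool_rot: [-3.14, 0.576, 1.95]
force: [0.4, -0.0, -0.0]
grip_width: 0.0856
finger_force: 0.0
```

```bash
python3 - <<'E'
from h import *
np.set_printoptions(precision=4,suppress=True)
A=.385;Y=A+np.pi/2;o=st();f=grab_frame('wrist')
hsv=cv2.cvtColor(f['color'],cv2.COLOR_RGB2HSV)
m=((hsv[...,1]>115)&(hsv[...,0]<24)).astype(np.uint8);m[:,:180]=0;m[:,340:]=0
for cs in cv2.findContours(m,0,1)[0]:
    if cv2.contourArea(cs)>1000:
        for p in cv2.approxPolyDP(cs,3,True)[:,0]: print(p,plane(f,p,.09,o),plane(f,p,0,o))
c=np.array([.4516,-.2468,0]);d=np.array([-np.sin(A),np.cos(A),0]);e=np.array([np.cos(A),np.sin(A),0])
print('bore exp',proj(f,[c+.007*e+[0,0,.09]],o)); u,v=map(int,proj(f,[c+[0,0,.09]],o)[0]);print(hsv[v-1:v+2,u-36:u+37:3,2])
t,r=grasp_tcp(c+.009*d+[0,0,.055],Y,-33)
go([(t,r,1)])
E
```

```text
34.05 [ 0.4318 -0.1934  0.1217] [-3.14   0.576  1.95 ] q [ 0.2   0.46 -0.36  2.36  1.39  0.72 -0.99] F [ 0.4 -0.  -0. ] w 0.0856 0.0
[180 322] [ 0.4407 -0.4918  0.09  ] [ 0.486  -0.8208  0.    ]
[198 316] [ 0.4576 -0.4569  0.09  ] [ 0.516  -0.7588  0.    ]
[203 306] [ 0.4544 -0.4173  0.09  ] [ 0.5103 -0.6884  0.    ]
[196 301] [ 0.4428 -0.4038  0.09  ] [ 0.4896 -0.6643 -0.    ]
[200 273] [ 0.4293 -0.3281  0.09  ] [ 0.4657 -0.5297  0.    ]
[266 283] [ 0.4973 -0.3262  0.09  ] [ 0.5865 -0.5264  0.    ]
[266 277] [ 0.4915 -0.3129  0.09  ] [ 0.5762 -0.5026  0.    ]
[180 262] [ 0.4073 -0.3122  0.09  ] [ 0.4265 -0.5015  0.    ]
[180 299] [ 0.4244 -0.4043  0.09  ] [ 0.457  -0.6652  0.    ]
[184 305] [ 0.4326 -0.4224  0.09  ] [ 0.4714 -0.6973 -0.    ]
[228 144] [ 0.4054 -0.1653  0.09  ] [ 0.4232 -0.2402  0.    ]
[217 222] [ 0.4204 -0.2386  0.09  ] [ 0.4499 -0.3705  0.    ]
[221 246] [ 0.4331 -0.271   0.09  ] [ 0.4725 -0.4282  0.    ]
[269 248] [ 0.471  -0.2594  0.09  ] [ 0.5398 -0.4075  0.    ]
[271 278] [ 0.497  -0.3132  0.09  ] [ 0.586  -0.5032  0.    ]
[274 251] [ 0.477  -0.2624  0.09  ] [ 0.5504 -0.4129  0.    ]
[284 248] [ 0.4825 -0.2547  0.09  ] [ 0.5603 -0.3992  0.    ]
[288 225] [ 0.4701 -0.2228  0.09  ] [ 0.5382 -0.3425  0.    ]
[281 149] [ 0.4332 -0.158   0.09  ] [ 0.4725 -0.2272 -0.    ]
[277 144] [ 0.4297 -0.1556  0.09  ] [ 0.4663 -0.2229  0.    ]
bore exp [[261.7392 235.9518]]
[[209 217 215 214 215 218 218 217 216 217 215 216 205  79  93  95  78  72
   87 217 219 219 217 218 211]
 [212 214 213 213 213 216 214 215 213 214 214 216 184  70  87  93  76  65
   69 216 217 216 217 218 208]
 [207 208 210 209 209 210 209 212 210 210 212 210 115  73  75  94  77  68
   90 211 214 214 214 214 209]]
1 calls row [-0.027, -0.007, 0.503, -0.005, 0.001, -0.003]
```

Emit:
{"api": "move_arm", "payload": {
  "plan": [
    [[-0.027,-0.007,0.503,0,0,0,1],[-0.027,-0.007,0.503,0,0,0,1],[-0.027,-0.007,0.503,0,0,0,1],[-0.027,-0.007,0.503,0,0,0,1],[-0.027,-0.007,0.503,0,0,0,1],[-0.027,-0.007,0.503,0,0,0,1],[-0.027,-0.007,0.503,0,0,0,1],[-0.027,-0.007,0.503,0,0,0,1],[-0.027,-0.007,0.503,0,0,0,1],[-0.027,-0.007,0.503,0,0,0,1]]
  ]
}}

```text
clock: 35.1
position: [0.4518, -0.2497, 0.0398]
tool_rot: [-3.138, 0.574, 1.95]
force: [-0.5, 0.8, -0.4]
grip_width: 0.0856
finger_force: 0.0
```

Emit:
{"api": "move_arm", "payload": {
  "plan": [
    [[0,0,0,0,0,0,-1],[0,0,0,0,0,0,-1],[0,0,0,0,0,0,-1],[0,0,0,0,0,0,-1],[0,0,0,0,0,0,-1],[0,0,0,0,0,0,-1],[0.05,0,-0.09,0,0,0,-1],[0.1,0,-0.18,0,0,0,-1],[0.16,0,-0.25,0,0,0,-1],[0.16,0,-0.25,0,0,0,-1]]
  ],
  "grip_force": 40
}}

```text
clock: 36.1
position: [0.4447, -0.2332, 0.0475]
tool_rot: [-3.137, 0.573, 1.952]
force: [0.2, -0.0, -0.9]
grip_width: 0.0518
finger_force: 36.5
```

```bash
cat > ref.py <<'E'
# refine drill pose from top view lines: fence/table edges at known heights; spindle from knob etc.
from h import *
np.set_printoptions(precision=4,suppress=True)
E
python3 - <<'E'
from h import *
np.set_printoptions(precision=4,suppress=True)
o=st();p=o['position'];r=R.from_matrix(rot(o['tool_rot']));z=r.as_matrix()[:,2];G=p-.019*z;print('G',G)
f=grab_frame('wrist');save(f,'w7.png')
# block contact height check: bore in wrist
dy=.085;O=np.array([.632,.029,0]);W=R.from_euler('z',dy).as_matrix()
T1,r1=grasp_tcp([.50,-.11,.12],2.55,-33);T2,r2=grasp_tcp(O+W@[-.105,-.007,.10],dy+np.pi,-33)
go([(T1,r1,2),(T2,r2,2)],(p,r))
hsv=cv2.cvtColor(f['color'],cv2.COLOR_RGB2HSV);print(hsv[225:246:3,225:290:3,2])
E
```

```text
36.1 [ 0.4447 -0.2332  0.0475] [-3.137  0.573  1.952] q [ 0.27  0.66 -0.31  2.33  1.7   0.71 -1.21] F [ 0.2 -0.  -0.9] w 0.0518 36.5
G [ 0.441  -0.2236  0.0635]
2 calls row [0.036, 0.311, -0.192, -0.157, -0.002, -0.24] 
2 calls row [0.04, 0.339, 0.033, -0.176, -0.0, -0.271] 
[[ 91  91  94  91  87  86  91  92  91  91  95  94  92  88  91  94  90  94
   91  87  90  91]
 [ 88  93  92  91  89  87  91  92  94  93  93  90  93  91  90  94  94  94
   92  93  90  91]
 [ 91  91  88  89  89  87  89  91  92  90  90  93  93  91  90  91  89  93
   91  90  89  89]
 [ 89  91  85  93  90  86  87  86  89  91  87  88  87  90  86  87  87  89
   86  87  88  88]
 [ 87 109  88  87  84  88  87  83  82  88  86  85  84  80  87  86  88 104
   84  85  83  83]
 [ 90 112  90  87  89  92  90  90  87  88  89  89  93  90  89  89  87 109
  106  86  88  86]
 [ 89 112 112  91  92  88 116  88  91  88  91  90  89  87  92  88  86 111
  106  90  92  90]]
```

Emit:
{"api": "move_arm", "payload": {
  "plan": [
    [[0.036,0.311,-0.192,-0.157,0,-0.24,-1],[0.036,0.311,-0.192,-0.157,0,-0.24,-1],[0.036,0.311,-0.192,-0.157,0,-0.24,-1],[0.036,0.311,-0.192,-0.157,0,-0.24,-1],[0.036,0.311,-0.192,-0.157,0,-0.24,-1],[0.036,0.311,-0.192,-0.157,0,-0.24,-1],[0.036,0.311,-0.192,-0.157,0,-0.24,-1],[0.036,0.311,-0.192,-0.157,0,-0.24,-1],[0.036,0.311,-0.192,-0.157,0,-0.24,-1],[0.036,0.311,-0.192,-0.157,0,-0.24,-1]]
  ]
}}

```text
clock: 37.15
position: [0.4861, -0.1795, 0.0758]
tool_rot: [-3.14, 0.572, 2.253]
force: [-0.3, 0.9, -1.8]
grip_width: 0.0514
finger_force: 36.6
```

Emit:
{"api": "move_arm", "payload": {
  "plan": [
    [[0.036,0.311,-0.192,-0.157,0,-0.24,-1],[0.036,0.311,-0.192,-0.157,0,-0.24,-1],[0.036,0.311,-0.192,-0.157,0,-0.24,-1],[0.036,0.311,-0.192,-0.157,0,-0.24,-1],[0.036,0.311,-0.192,-0.157,0,-0.24,-1],[0.036,0.311,-0.192,-0.157,0,-0.24,-1],[0.036,0.311,-0.192,-0.157,0,-0.24,-1],[0.036,0.311,-0.192,-0.157,0,-0.24,-1],[0.036,0.311,-0.192,-0.157,0,-0.24,-1],[0.036,0.311,-0.192,-0.157,0,-0.24,-1]]
  ]
}}

```text
clock: 38.15
position: [0.5091, -0.1161, 0.1041]
tool_rot: [3.141, 0.572, 2.552]
force: [0.6, 0.5, -0.9]
grip_width: 0.051
finger_force: 36.6
```

Emit:
{"api": "move_arm", "payload": {
  "plan": [
    [[0.04,0.339,0.033,-0.176,0,-0.271,-1],[0.04,0.339,0.033,-0.176,0,-0.271,-1],[0.04,0.339,0.033,-0.176,0,-0.271,-1],[0.04,0.339,0.033,-0.176,0,-0.271,-1],[0.04,0.339,0.033,-0.176,0,-0.271,-1],[0.04,0.339,0.033,-0.176,0,-0.271,-1],[0.04,0.339,0.033,-0.176,0,-0.271,-1],[0.04,0.339,0.033,-0.176,0,-0.271,-1],[0.04,0.339,0.033,-0.176,0,-0.271,-1],[0.04,0.339,0.033,-0.176,0,-0.271,-1]]
  ]
}}

```text
clock: 39.15
position: [0.535, -0.0537, 0.094]
tool_rot: [3.139, 0.572, 2.89]
force: [0.4, -0.2, -2.4]
grip_width: 0.0517
finger_force: 36.6
```

Emit:
{"api": "move_arm", "payload": {
  "plan": [
    [[0.04,0.339,0.033,-0.176,0,-0.271,-1],[0.04,0.339,0.033,-0.176,0,-0.271,-1],[0.04,0.339,0.033,-0.176,0,-0.271,-1],[0.04,0.339,0.033,-0.176,0,-0.271,-1],[0.04,0.339,0.033,-0.176,0,-0.271,-1],[0.04,0.339,0.033,-0.176,0,-0.271,-1],[0.04,0.339,0.033,-0.176,0,-0.271,-1],[0.04,0.339,0.033,-0.176,0,-0.271,-1],[0.04,0.339,0.033,-0.176,0,-0.271,-1],[0.04,0.339,0.033,-0.176,0,-0.271,-1]]
  ]
}}

```text
clock: 40.15
position: [0.5385, 0.0138, 0.0843]
tool_rot: [3.138, 0.573, -3.056]
force: [-0.6, 0.1, -0.8]
grip_width: 0.0517
finger_force: 36.6
```

```bash
python3 - <<'E'
from h import *
np.set_printoptions(precision=4,suppress=True)
o=st();p=o['position'];r=R.from_matrix(rot(o['tool_rot']));z=r.as_matrix()[:,2];G=p-.019*z;print('G',G)
f=grab_frame('wrist');s=grab_frame('side');save(f,'w8.png');save(s,'s8.png')
a=cv2.imread('pics/w8.png');b=cv2.imread('pics/s8.png')[110:270,190:310]
c=np.zeros((600,800,3),np.uint8);c[:300,:400]=cv2.resize(a,(400,300));c[:533,400:800]=cv2.resize(b,(400,533),interpolation=cv2.INTER_CUBIC)
t=grab_frame('top');save(t,'t8.png');d=cv2.imread('pics/t8.png')[130:250,180:300];c[300:600,:300]=cv2.resize(d,(300,300),interpolation=cv2.INTER_CUBIC)
cv2.imwrite('pics/c8.png',c)
E
```

```text
40.15 [0.5385 0.0138 0.0843] [ 3.138  0.573 -3.056] q [ 0.29  0.59 -0.56  2.38  2.41  0.46 -0.81] F [-0.6  0.1 -0.8] w 0.0517 36.6
G [0.5282 0.0129 0.1003]
```

```bash
python3 - <<'E'
from h import *
np.set_printoptions(precision=4,suppress=True)
s=grab_frame('side');t=grab_frame('top')
s0=cv2.cvtColor(cv2.imread('pics/side0.png'),cv2.COLOR_BGR2GRAY);t0=cv2.cvtColor(cv2.imread('pics/top0.png'),cv2.COLOR_BGR2GRAY)
u,v=map(int,S(341,281));print(u,v);print(s0[v-10:v+5,u-8:u+9])
print('bit',plane(s,S(341,281),.13))
# subpixel table edges in top view: sample normals along expected edge of table top, dy guess
O=np.array([.632,.029,0])
def edge(img,f,dy,pts,nrm):
    W=R.from_euler('z',dy).as_matrix();out=[]
    for q in pts:
        k=np.arange(-.012,.0121,.0005);P=np.array([O+W@(np.array(q)+np.array(nrm)*a) for a in k]);uv=proj(f,P).astype(np.float32)
        val=cv2.remap(cv2.GaussianBlur(img,(3,3),.7),uv[:,0].reshape(1,-1),uv[:,1].reshape(1,-1),cv2.INTER_LINEAR)[0].astype(float)
        g=np.abs(np.gradient(np.convolve(val,np.ones(5)/5,'same')))[4:-4];out.append(k[4:-4][g.argmax()]*1e3)
    return np.round(out,1)
for nm,img,f in(('top',t0,t),('side',s0,s)):
  for dy in(.085,):
    print(nm,'right',edge(img,f,dy,[[x,-.1,.02] for x in np.arange(-.1,.01,.012)],[0,1,0]))
    print(nm,'left',edge(img,f,dy,[[x,.1,.02] for x in np.arange(-.1,.01,.012)],[0,1,0]))
    print(nm,'front',edge(img,f,dy,[[-.11,y,.02] for y in np.arange(-.09,.1,.02)],[1,0,0]))
    print(nm,'fence top front',edge(img,f,dy,[[.0205,y,.056] for y in np.arange(-.06,.07,.015)],[1,0,0]))
E
```

```text
249 198
[[ 75  76  75  75  73  73  76  74  67 106  65  46 186 181 178 178 179]
 [ 73  72  72  73  73  75  81  89  62 107  62  44 180 178 175 176 176]
 [ 76  73  74  95 114 116 114  95  89  94  72  61 173 176 175 177 176]
 [110 107 117 103  68  86  88 127  90  83 176 180 176 175 176 177 178]
 [ 71  85  87  87  74 173 185 143  67 117 181 180 179 177 178 178 179]
 [ 74 171 179 181 182 181 187 143  62 125 183 181 178 178 178 178 178]
 [180 178 178 179 180 181 189 109  67  84 182 181 179 179 179 180 181]
 [179 179 179 178 178 179 186 145  87  82 185 184 181 181 181 181 182]
 [180 180 180 180 177 180 188 146  83 121 186 186 183 180 181 180 180]
 [179 179 179 180 181 181 188 143  59 114 185 183 180 180 179 180 180]
 [179 179 180 181 181 182 190 103  66  92 179 181 179 181 180 180 182]
 [181 181 181 182 181 181 185 167 141 186 186 182 181 182 181 180 181]
 [184 184 183 181 182 181 182 184 186 186 183 182 182 183 182 182 182]
 [145 184 186 182 183 182 183 181 181 181 180 181 181 180 182 182 182]
 [ 72 134 187 188 184 184 182 181 181 182 181 180 181 181 181 180 180]]
bit [0.6339 0.0425 0.13  ]
top right [  0.5   0.   -0.5  -0.5   1.5   7.5  -9.  -10.  -10.  -10. ]
top left [-10.    2.5   3.    3.5   2.5   3.5   4.    4.    4.    4. ]
top front [ -7.   -8.   -8.5  -9.5 -10.  -10.  -10.  -10.  -10.  -10. ]
top fence top front [-4.  -3.  -5.5 -3.5 -3.5 -5.5 -5.  -7.5 -6. ]
side right [  2.5   7.    2.    4.    5.5   4.5   8.    7.5 -10.  -10. ]
side left [-3.   3.   5.   4.   2.   2.   6.   5.5  5.   5.5]
side front [ -2.   -2.   -3.   -3.   -3.5  -4.   -5.   -5.   -5.  -10. ]
side fence top front [10.  -2.  -2.5 -2.5 -2.5 -4.  -4.  -4.  -4. ]
```

View pics/c8.png

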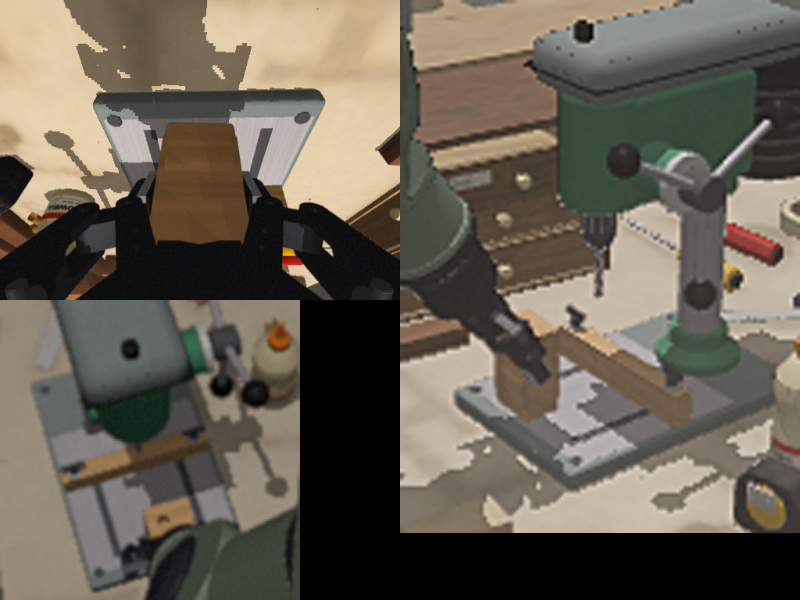

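The composite shows the block upright in the gripper over the table front, with the bore mouth dark in the top view. The fence and bit are clear ahead. I'll refine the drill pose numerically.

```bash
cat > ed.py <<'E'
from h import *
np.set_printoptions(precision=4,suppress=True,linewidth=150)
s0=cv2.cvtColor(cv2.imread('pics/side0.png'),cv2.COLOR_BGR2GRAY);t0=cv2.cvtColor(cv2.imread('pics/top0.png'),cv2.COLOR_BGR2GRAY)
def edge(img,f,O,dy,pts,nrm,h=.008):
    W=R.from_euler('z',dy).as_matrix();out=[]
    for q in pts:
        k=np.arange(-h,h+1e-4,.0005);P=np.array([O+W@(np.array(q)+np.array(nrm)*a) for a in k]);uv=proj(f,P).astype(np.float32)
        val=cv2.remap(cv2.GaussianBlur(img,(3,3),.7),uv[:,0].reshape(1,-1),uv[:,1].reshape(1,-1),cv2.INTER_LINEAR)[0].astype(float)
        g=np.abs(np.gradient(np.convolve(val,np.ones(5)/5,'same')))[4:-4];out.append(k[4:-4][g.argmax()]*1e3)
    return np.round(out,1)
E
python3 - <<'E'
from ed import *
s=grab_frame('side');t=grab_frame('top');O=np.array([.6283,.0322,0]);dy=.103;W=R.from_euler('z',dy).as_matrix()
for nm,img,f in(('top',t0,t),('side',s0,s)):
    print(nm,'right',edge(img,f,O,dy,[[x,-.1,.02] for x in np.arange(-.1,-.02,.01)],[0,1,0]))
    print(nm,'left',edge(img,f,O,dy,[[x,.1,.02] for x in np.arange(-.1,.01,.012)],[0,1,0]))
    print(nm,'front',edge(img,f,O,dy,[[-.11,y,.02] for y in np.arange(-.09,.1,.02)],[1,0,0]))
    print(nm,'fence top front',edge(img,f,O,dy,[[.0205,y,.056] for y in np.arange(-.06,.07,.015)],[1,0,0]))
    print(nm,'fence top back',edge(img,f,O,dy,[[.0425,y,.056] for y in np.arange(-.06,.07,.015)],[1,0,0]))
print('bit pred side',proj(s,O+np.array([[0,0,.13],[0,0,.15],[.01,0,.13],[0,.01,.13]])),'seen 249.1,199')
print('knob pred',O+W@[-.062,-.112,.325], proj(t,O+W@[-.062,-.112,.325]),proj(s,O+W@[-.062,-.112,.325]),'seen (281.9,166.9) (256.8,158.1)')
E
```

```text
top right [-0.5 -2.  -1.  -1.5 -2.  -1.5  5.5  2.5]
top left [-0.5  0.  -1.  -0.5 -1.  -0.5 -0.5  0.5 -1.  -1.5]
top front [-6. -6. -6. -6. -6. -6. -6. -6. -6. -6.]
top fence top front [-1.5 -0.5 -2.  -0.5 -3.  -0.5 -2.5 -1.5 -1. ]
top fence top back [-0.5  6.   1.  -1.   5.   6.  -0.5  0.5 -0.5]
side right [1.5 2.  1.5 0.5 3.  2.5 3.5 0.5]
side left [-1.  -4.   4.   2.5 -0.5 -1.   0.   3.   1.  -1.5]
side front [ 0.   0.   0.  -0.5 -2.  -1.   0.  -0.5 -0.5 -6. ]
side fence top front [0.5 1.  1.  1.  1.5 0.  1.5 2.  1.5]
side fence top back [-4.   5.   1.   1.5 -1.   0.5 -3.5  4.   1. ]
bit pred side [[249.2252 199.6236]
 [249.2813 194.1399]
 [251.8048 198.9187]
 [247.6147 198.4514]] seen 249.1,199
knob pred [ 0.5781 -0.0856  0.325 ] [[280.9992 166.907 ]] [[256.8502 158.5074]] seen (281.9,166.9) (256.8,158.1)
```

```bash
cat >> h.py <<'E'
O=np.array([.6283,.0322,0]);DY=.103;W=R.from_euler('z',DY).as_matrix()
E
python3 - <<'E'
from h import *
T1,r1=grasp_tcp(O+W@[-.04,-.007,.080],DY+np.pi,-33);T2,r2=grasp_tcp(O+W@[-.04,-.007,.0757],DY+np.pi,-33)
go([(T1,r1,1),(T2,r2,1)])
E
```

```text
1 calls row [-0.203, 0.017, 0.253, -0.007, -0.002, -0.016] 
1 calls row [0.012, -0.0, 0.018, -0.0, -0.0, -0.0]
```

Emit:
{"api": "move_arm", "payload": {
  "plan": [
    [[-0.203,0.017,0.253,-0.007,0,-0.016,-1],[-0.203,0.017,0.253,-0.007,0,-0.016,-1],[-0.203,0.017,0.253,-0.007,0,-0.016,-1],[-0.203,0.017,0.253,-0.007,0,-0.016,-1],[-0.203,0.017,0.253,-0.007,0,-0.016,-1],[-0.203,0.017,0.253,-0.007,0,-0.016,-1],[-0.203,0.017,0.253,-0.007,0,-0.016,-1],[-0.203,0.017,0.253,-0.007,0,-0.016,-1],[-0.203,0.017,0.253,-0.007,0,-0.016,-1],[-0.203,0.017,0.253,-0.007,0,-0.016,-1]]
  ]
}}

```text
clock: 41.5
position: [0.6, 0.0225, 0.0637]
tool_rot: [3.141, 0.573, -3.039]
force: [-0.1, -0.4, -1.5]
grip_width: 0.0519
finger_force: 36.6
```

```bash
cat > bore.py <<'E'
from h import *
np.set_printoptions(precision=4,suppress=True,linewidth=160)
def bore(f,P,st=None,thr=None,w=9):
    "dark blob centroid near the predicted mouth"
    u,v=map(int,np.round(proj(f,[P],st)[0]));g=cv2.cvtColor(f['color'],cv2.COLOR_RGB2GRAY)
    return (u,v),g[v-w:v+w+1,u-w-4:u+w+5]
E
python3 - <<'E'
from bore import *
o=st();p=o['position'];r=R.from_matrix(rot(o['tool_rot']));z=r.as_matrix()[:,2];G=p-.019*z;print('G drill',W.T@(G-O))
print('tool y drill',W.T@r.as_matrix()[:,1])
P=G+W@[.009,.007,.0343]
for n in('side','top'):
    f=grab_frame(n);c,g=bore(f,P);print(n,c,proj(f,[P]));print(g)
E
```

```text
41.5 [0.6    0.0225 0.0637] [ 3.141  0.573 -3.039] q [ 0.23  0.67 -0.49  2.24  2.38  0.41 -0.74] F [-0.1 -0.4 -1.5] w 0.0519 36.6
G drill [-0.0394 -0.0068  0.0797]
tool y drill [-0.0002  1.      0.0002]
side (242, 207) [[241.7571 206.5107]]
[[ 48  48  47  47  47  40  69 162 193 190 186 185 186 186 187 188 189 190 197 109  69  97 187 188 186 188 187]
 [ 47  48  49  48  49  44  44  26 153 192 191 188 188 188 188 189 189 189 193 174 148 195 193 189 188 190 188]
 [ 49  47  48  48  49  48  50  39  66 195 198 193 191 191 190 189 189 189 189 192 193 193 191 189 189 190 189]
 [ 49  48  48  47  48  48  53  53  37 115 203 155 150 189 192 190 190 190 190 189 189 189 188 188 188 188 189]
 [ 49  50  49  50  48  45  50  54  51  34 172  75  75 140 185 191 191 191 190 188 188 189 188 188 187 188 187]
 [ 49  48  49  48  47  45  70  67  54  42  79  81 119 179 178 149 192 194 191 189 188 188 188 188 188 188 186]
 [ 47  52  50  49  48  59  92 139 103  54  37 111 189 118  99  98 118 168 190 192 190 188 188 188 188 188 188]
 [ 55  49  48  48  48  73 135 135 136 117  62  37  63  90  94 108 107  97 144 192 
[... 2697 characters left out ...]
  76  53  32  20  17  18  29  49]
 [128 128 127 127 122  96  78  89 118 121 128 125  99  59  45  64  76  73  73  54  33  24  22  21  21  30  53]
 [127 127 127 127 125 101  80  77 114 125 124 107  69  49  66  90  84  61  47  31  23  22  25  26  23  37  56]
 [128 128 127 128 121 101  79  71  91  95  83  65  51  70  89  83  60  38  22  23  26  26  26  27  25  41  60]
 [128 129 127 123  99  71  55  47  54  47  35  41  64  84  78  53  33  21  24  25  27  28  24  24  35  51  62]
 [126 127 127 106  69  34  28  25  23  18  29  62  85  78  51  28  17  22  25  30  28  29  29  23  36  57  64]
 [ 96 102 114  98  55  24  16  18  17  28  57  81  80  57  30  20  21  25  23  27  31  25  29  24  45  61  66]]
```

Emit:
{"api": "move_arm", "payload": {
  "plan": [
    [[0.04,0,0.06,0,0,0,-1],[0.04,0,0.06,0,0,0,-1],[0.03,0,0.05,0,0,0,-1],[0,0,0,0,0,0,-1],[0,0,0,0,0,0,1],[0,0,0,0,0,0,1],[0,0,0,0,0,0,1],[0,0,0,0,0,0,1],[0,0,-0.1,0,0,0,1],[0,0,-0.3,0,0,0,1]]
  ]
}}

```text
clock: 42.6
position: [0.595, 0.022, 0.0665]
tool_rot: [3.141, 0.573, -3.039]
force: [-0.1, -0.4, -0.6]
grip_width: 0.085
finger_force: 0.0
```

Emit:
{"api": "move_arm", "payload": {
  "plan": [
    [[0,0,-0.6,0,0,0,1],[0,0,-0.6,0,0,0,1],[0,0,-0.6,0,0,0,1],[0,0,-0.6,0,0,0,1],[0,0,-0.6,0,0,0,1],[0,0,-0.6,0,0,0,1],[0,0,-0.6,0,0,0,-1],[0,0,0,0,0,0,-1],[0,0,0,0,0,0,-1],[0,0,0,0,0,0,-1]]
  ],
  "grip_force": 30
}}

```text
clock: 43.6
position: [0.5499, 0.0173, 0.137]
tool_rot: [3.141, 0.573, -3.039]
force: [-1.2, 0.0, -0.6]
grip_width: 0.028
finger_force: 0.0
```

```bash
python3 - <<'E'
from bore import *
o=st();p=o['position'];r=R.from_matrix(rot(o['tool_rot']));print('TCP drill',W.T@(p-O))
f=grab_frame('wrist');hsv=cv2.cvtColor(f['color'],cv2.COLOR_RGB2HSV);save(f,'w9.png')
m=((hsv[...,1]>115)&(hsv[...,0]<24)&(hsv[...,0]>8)).astype(np.uint8);m[:,:170]=0;m[:,345:]=0
for cs in cv2.findContours(m,0,1)[0]:
    if cv2.contourArea(cs)>800:
        for q in cv2.approxPolyDP(cs,3,True)[:,0]: print(q,W.T@(plane(f,q,.11,o)-O),W.T@(plane(f,q,.02,o)-O))
for n in('side','top'):
    f=grab_frame(n);save(f,n+'9.png');P=O+W@[-.031,.0,.11];c,g=bore(f,P);print(n,c,proj(f,[P]));print(g)
t,rr=O+W@[-.088,-.007,.042],pose(DY+np.pi,-33)
go([(t,rr,1),(O+W@[-.036,-.007,.042],rr,1)])
E
```

```text
43.6 [0.5499 0.0173 0.137 ] [ 3.141  0.573 -3.039] q [ 0.21  0.44 -0.44  2.33  2.28  0.27 -0.7 ] F [-1.2  0.  -0.6] w 0.028 0.0
TCP drill [-0.0795 -0.0067  0.137 ]
[170 205] [-0.0683 -0.061   0.11  ] [ 0.0485 -0.105   0.02  ]
[172 227] [-0.0427 -0.0652  0.11  ] [ 0.0948 -0.1127  0.02  ]
[177 228] [-0.0414 -0.0619  0.11  ] [ 0.0972 -0.1068  0.02  ]
[175 220] [-0.0514 -0.0613  0.11  ] [ 0.0791 -0.1056  0.02  ]
[183 216] [-0.0561 -0.0549  0.11  ] [ 0.0705 -0.094   0.02  ]
[201 228] [-0.0414 -0.0448  0.11  ] [ 0.0972 -0.0757  0.02  ]
[210 226] [-0.0439 -0.038   0.11  ] [ 0.0926 -0.0635  0.02  ]
[215 216] [-0.0561 -0.0332  0.11  ] [ 0.0705 -0.0548  0.02  ]
[229 218] [-0.0538 -0.0239  0.11  ] [ 0.0748 -0.0379  0.02  ]
[229 248] [-0.0126 -0.0266  0.11  ] [ 0.1492 -0.0429  0.02  ]
[281 248] [-0.0126  0.0146  0.11  ] [0.1492 0.0317 0.02  ]
[282 216] [-0.0561  0.0122  0.11  ] [0.0705 0.0273 0.02  ]
[293 216] [-0.0561  0.0196  0.11  ] [0.0705 0.0408 0.02  ]
[298 226] [-0.0439  0.0244  0.11  ] [0.0926 0.0495 0.02  ]
[326 227] [-0.0427  0.0445  0.11  ] [0.0949 0.0859 0.02  ]
[330 218] [-0.0538  0
[... 4162 characters left out ...]
25 123 122 119 116 104  96  85  75  71]
 [126 124 124 123 124 122 102  83 108 123 126 123 126 126 126 123 122 118 109 101  90  82  70  60  52  52  59]
 [124 125 123 124 124 125 115  85  99 121 128 124 123 121 116 104  95  85  75  66  60  52  49  42  37  35  40]
 [125 126 124 123 123 125 121  91  89 115 120 112 100  92  82  68  63  54  49  49  45  43  34  27  26  32  40]
 [124 124 124 124 124 123 121  94  76  86  85  76  66  59  54  54  57  50  44  39  32  27  28  34  53  62  71]
 [125 126 125 125 124 124 122 101  69  56  53  51  52  49  54  64  75  58  42  27  22  32  52  63  80  87  86]]
1 calls row [0.293, -0.002, 0.375, 0.0, -0.003, -0.0] 
1 calls row [-0.218, 0.0, 0.141, 0.0, -0.0, -0.0]
```

Emit:
{"api": "move_arm", "payload": {
  "plan": [
    [[0.293,0,0.375,0,0,0,-1],[0.293,0,0.375,0,0,0,-1],[0.293,0,0.375,0,0,0,-1],[0.293,0,0.375,0,0,0,-1],[0.293,0,0.375,0,0,0,-1],[0.293,0,0.375,0,0,0,-1],[0.293,0,0.375,0,0,0,-1],[0.293,0,0.375,0,0,0,-1],[0.293,0,0.375,0,0,0,-1],[0.293,0,0.375,0,0,0,-1]]
  ]
}}

```text
clock: 44.75
position: [0.5413, 0.0164, 0.0416]
tool_rot: [3.141, 0.573, -3.039]
force: [0.7, -0.4, -0.2]
grip_width: 0.0003
finger_force: 0.0
```

Emit:
{"api": "move_arm", "payload": {
  "plan": [
    [[-0.218,0,0.141,0,0,0,-1],[-0.218,0,0.141,0,0,0,-1],[-0.218,0,0.141,0,0,0,-1],[-0.218,0,0.141,0,0,0,-1],[-0.218,0,0.141,0,0,0,-1],[-0.218,0,0.141,0,0,0,-1],[-0.218,0,0.141,0,0,0,-1],[-0.218,0,0.141,0,0,0,-1],[-0.218,0,0.141,0,0,0,-1],[-0.218,0,0.141,0,0,0,-1]]
  ]
}}

```text
clock: 45.75
position: [0.5934, 0.0218, 0.0423]
tool_rot: [3.141, 0.573, -3.039]
force: [-2.2, -1.2, 1.1]
grip_width: 0.0002
finger_force: 1.1
```

```bash
python3 - <<'E'
from bore import *
o=st();p=o['position'];print('TCP drill',W.T@(p-O),'F drill',W.T@o['force'])
f=grab_frame('top');c,g=bore(f,O+W@[0,0,.11]);print(c,proj(f,O+np.array([[0,0,.11]])));print(g[::1])
f=grab_frame('side');c,g=bore(f,O+W@[0,0,.11],w=11);print(c,proj(f,O+np.array([[0,0,.11]])));print(g)
E
```

```text
45.75 [0.5934 0.0218 0.0423] [ 3.141  0.573 -3.039] q [ 0.26  0.73 -0.52  2.25  2.43  0.48 -0.76] F [-2.2 -1.2  1.1] w 0.0002 1.1
TCP drill [-0.0358 -0.0068  0.0423] F drill [-2.3187 -0.9984  1.1088]
(235, 193) [[234.8168 192.6042]]
[[122 106  80  52  34  23  24  28  29  27  30  29  31  27  32  30  28  29  33  39  51  65  68  65  68  69  68]
 [131 128 119  95  65  49  37  27  27  29  25  30  34  31  30  31  30  37  51  58  64  66  69  66  67  68  68]
 [130 133 131 122 105 100  78  51  33  33  36  34  31  31  33  39  46  57  64  67  68  69  69  68  70  72  70]
 [129 131 132 130 127 127 118  90  64  55  52  41  36  36  45  57  61  66  70  70  70  71  70  73  68  71  69]
 [128 129 131 131 130 130 128 118  86  66  63  58  45  37  52  67  70  68  70  71  73  72  73  71  71  73  72]
 [130 127 128 127 128 128 122 117  90  68  66  64  49  44  52  68  72  72  74  73  72  72  70  71  72  73  70]
 [129 128 120 120 122 123 119 114  87  69  67  69  59  50  58  71  73  75  70  70  68  67  66  67  69  67  60]
 [122 124 120 119 123 120 108  99  82  69  71  72  70  62  69  69  71  71  67  68  66  66 
[... 3497 characters left out ...]
 90  91  92  90  87  87  94  89  79 115 146 143 143 144 145 144]
 [ 78  86  78  65  40  74  95  93  93  90  90  89  90  90  89  91  93  93  89  86  92  91  85  78 161 177 158 144 141 143 144]
 [ 83  86 117 121  70  60  91  89  93  93  93  91  90  90  92  91  94  91  87  88  93  90  86  77 158 181 182 166 145 141 142]
 [ 59  97 115 116 117  74 121  75  73  77  92  93  92  90  91  92  93  90  85  92  92  88  89  81 160 185 182 183 174 156 146]
 [ 44  45  95 113 114 114  94  76  66  51  73  92  93  92  91  94  90  88  88  93  92  92  91  83 137 184 183 181 180 181 174]
 [ 48  43  52  94 111 119 137 129  68  42  61  89  92  92  92  92  89  88  93  92  92  90  90  87  92 114 145 179 180 179 180]]
```

Emit:
{"api": "move_arm", "payload": {
  "plan": [
    [[-0.042,0,0.027,0,0,0,-1],[-0.042,0,0.027,0,0,0,-1],[-0.042,0,0.027,0,0,0,-1],[-0.042,0,0.027,0,0,0,-1],[-0.042,0,0.027,0,0,0,-1],[-0.042,0,0.027,0,0,0,-1],[-0.021,0,0.014,0,0,0,-1],[0,0,0,0,0,0,-1],[0,0,0,0,0,0,-1],[0,0,0,0,0,0,-1]]
  ]
}}

```text
clock: 46.85
position: [0.5995, 0.0224, 0.0424]
tool_rot: [3.141, 0.573, -3.039]
force: [-0.2, -0.3, -0.4]
grip_width: -0.0002
finger_force: 0.1
```

```bash
cat > chk.py <<'E'
from bore import *
def blob(f,uv,thr,w=5):
    u,v=np.round(uv).astype(int);g=cv2.cvtColor(f['color'],cv2.COLOR_RGB2GRAY).astype(float)[v-w:v+w+1,u-w:u+w+1]
    k=np.clip(thr-g,0,None);y,x=np.mgrid[-w:w+1,-w:w+1];return u+(k*x).sum()/k.sum(),v+(k*y).sum()/k.sum()
o=st();p=o['position'];print('TCP drill',W.T@(p-O),'F drill',W.T@o['force'])
f=grab_frame('top');c=proj(f,O+np.array([[0,0,.11]]))[0];print('top pred',c,'seen',blob(f,c,62,3))
f=grab_frame('side');c=proj(f,O+np.array([[0,0,.11]]))[0];u,v=map(int,c.round());print('side pred',c);print(cv2.cvtColor(f['color'],cv2.COLOR_RGB2GRAY)[v-5:v+5,u-9:u+10])
E
python3 chk.py
```

```text
46.85 [0.5995 0.0224 0.0424] [ 3.141  0.573 -3.039] q [ 0.25  0.73 -0.51  2.24  2.42  0.46 -0.76] F [-0.2 -0.3 -0.4] w -0.0002 0.1
TCP drill [-0.0296 -0.0068  0.0424] F drill [-0.2666 -0.2621 -0.3504]
top pred [234.8168 192.6042] seen (np.float64(235.04794520547946), np.float64(192.4794520547945))
side pred [249.1697 205.0446]
[[191 191 192 190 189 190 190 192 195 197 196 194 191 191 190 190 190 190 189]
 [152 151 191 194 191 194 194 196 198 187 189 194 192 192 190 190 190 190 190]
 [ 68  72 135 192 196 196 157 124  96  94  92 116 167 192 192 190 189 189 188]
 [ 75  38  69 162 191 115  97 100 103 104 105 102  95 142 192 192 190 188 189]
 [145 121 188 191 117 103 104  97  99 102  99 108 105 101 119 169 192 193 191]
 [126 136 107 102 105 108 101  86  89  90  90 106 106 106 104  97 119 169 192]
 [131  89  83 100 108 110 111 106 108 108 109 107 106 106 104 104 102  97 143]
 [127  93  87  87  91 103 110 111 110 110 110 111 108 106 105 105 106 106  91]
 [111  90  91  90  90  87  96 109 109 110 110 111 111 110 108  97  96  88  85]
 [101  91  88  90  91  90  88  92 101 110 110 110 101 101  89  86  87  91  87]]
```

Emit:
{"api": "move_arm", "payload": {
  "plan": [
    [[-0.021,0,0.0135,0,0,0,-1],[-0.021,0,0.0135,0,0,0,-1],[-0.021,0,0.0135,0,0,0,-1],[-0.021,0,0.0135,0,0,0,-1],[-0.021,0,0.0135,0,0,0,-1],[-0.01,0,0.007,0,0,0,-1],[0,0,0,0,0,0,-1],[0,0,0,0,0,0,-1],[0,0,0,0,0,0,-1],[0,0,0,0,0,0,-1]]
  ]
}}

```text
clock: 47.95
position: [0.6021, 0.0227, 0.0423]
tool_rot: [3.141, 0.573, -3.039]
force: [-2.6, -0.4, 0.9]
grip_width: -0.0001
finger_force: 1.2
```

```bash
python3 chk.py
```

```text
47.95 [0.6021 0.0227 0.0423] [ 3.141  0.573 -3.039] q [ 0.25  0.73 -0.51  2.23  2.42  0.46 -0.75] F [-2.6 -0.4  0.9] w -0.0001 1.2
TCP drill [-0.027  -0.0067  0.0423] F drill [-2.5984 -0.134   0.9331]
top pred [234.8168 192.6042] seen (np.float64(234.94193548387096), np.float64(191.63225806451612))
side pred [249.1697 205.0446]
[[191 191 192 190 189 190 190 192 195 197 197 194 193 191 190 190 190 190 189]
 [152 151 191 193 191 194 194 196 198 189 180 171 192 194 190 191 191 190 190]
 [ 67  73 136 192 197 197 157 126  94  94  97  94 115 193 194 193 190 190 189]
 [ 81  34  68 161 191 116  98 101 104 105 107 106 103  94 142 189 191 190 190]
 [178 102 186 193 118 103 109  95  96  93  90 103 108 105 100 120 168 193 193]
 [205 111  89 101 104 108 110  97  88  90  90  96 107 106 107 103  97 120 169]
 [164  98  87  85 100 109 110 111 111 112 111 109 107 105 104 103 105 103  97]
 [189 108  91  89  87  90 102 110 111 110 110 111 110 109 107 105 106 106  95]
 [152  97  92  91  90  90  87  97 108 110 110 110 112 112 111 100  96  86  89]
 [125 100  94  90  91  91  91  87  92 102 109 111 101 100  91  87  85  90  91]]
```

Emit:
{"api": "move_arm", "payload": {
  "plan": [
    [[-0.021,0,0.0135,0,0,0,-1],[-0.021,0,0.0135,0,0,0,-1],[-0.021,0,0.0135,0,0,0,-1],[0,0,0,0,0,0,-1],[0,0,0,0,0,0,-1],[0,0,0,0,0,0,-1],[0,0,0,0,0,0,-1],[0,0,0,0,0,0,-1],[0,0,0,0,0,0,-1],[0,0,0,0,0,0,-1]]
  ]
}}

```text
clock: 49.05
position: [0.6025, 0.0228, 0.0421]
tool_rot: [3.141, 0.572, -3.038]
force: [-15.8, -2.2, 11.7]
grip_width: -0.0
finger_force: 7.9
```

```bash
python3 chk.py
```

```text
49.05 [0.6025 0.0228 0.0421] [ 3.141  0.572 -3.038] q [ 0.24  0.73 -0.5   2.23  2.41  0.46 -0.75] F [-15.8  -2.2  11.7] w -0.0 7.9
TCP drill [-0.0267 -0.0067  0.0421] F drill [-15.9322  -0.5935  11.7342]
top pred [234.8168 192.6042] seen (np.float64(234.94904458598725), np.float64(191.70063694267515))
side pred [249.1697 205.0446]
[[191 191 192 190 189 190 190 192 195 197 197 193 192 191 190 190 190 190 188]
 [152 152 191 193 191 193 194 196 197 189 180 172 191 194 191 190 190 190 190]
 [ 68  72 136 193 197 196 158 126  95  93  96  94 116 192 194 192 191 189 188]
 [ 79  33  68 160 191 116  98 102 103 105 105 106 102  95 142 190 192 190 190]
 [178 101 188 193 117 103 109  95  96  93  90 103 108 105  99 120 168 193 193]
 [205 111  89 101 104 109 110  97  88  91  90  97 106 106 107 104  98 119 169]
 [165  98  87  84 101 110 110 111 111 112 110 109 106 106 105 103 105 103  95]
 [187 110  91  88  88  91 102 109 111 111 110 111 110 108 108 105 106 105  94]
 [147  97  92  91  90  89  86  97 109 109 110 110 111 112 110  99  97  86  89]
 [126  99  94  90  90  90  90  87  91 102 109 110 101 101  92  87  84  90  91]]
```

```bash
cat > press.py <<'E'
from h import *
PR=pose(DY+np.pi,-12);PZ=PR.as_matrix()[:,2]
def kt(a,gap=0.): # TCP for handle angle a
    b=.5-a;return O+W@[.030-.105*np.cos(b),-.112,.275+.105*np.sin(b)]-(.015+gap)*PZ
E
python3 - <<'E'
from press import *
from fit3 import ik
q=observe()['qpos']
for T in(O+W@[-.11,-.06,.25],kt(0,.03),kt(0),kt(.6),kt(1.2)):
    s=ik(T,PR,q);q=s[1];print('%.1f'%s[2],q.round(2),T.round(3))
r=R.from_matrix(rot(observe()['tool_rot']))
e=go([(O+W@[-.085,-.007,.055],r,1),(O+W@[-.12,-.07,.26],PR,2),(kt(0,.03),PR,1),(kt(.0,.001),PR,1),(kt(.2),PR,1),(kt(.6),PR,1),(kt(.95),PR,1),(kt(1.2),PR,1)])
E
```

```text
0.0 [ 1.05  0.57 -1.48  2.01  0.77  0.99  0.91] [ 0.525 -0.039  0.25 ]
0.0 [ 1.11  0.5  -1.48  1.72  0.58  1.2   1.2 ] [ 0.569 -0.087  0.369]
0.0 [ 1.07  0.53 -1.44  1.75  0.62  1.15  1.16] [ 0.575 -0.086  0.34 ]
0.0 [ 1.06  0.57 -1.4   1.87  0.7   1.04  1.1 ] [ 0.563 -0.087  0.279]
0.0 [ 0.95  0.66 -1.29  1.88  0.82  0.98  1.02] [ 0.587 -0.085  0.222]
1 calls row [0.21, -0.001, -0.212, 0.0, 0.0, 0.0] 
2 calls row [-0.119, -0.157, -0.509, 0.0, 0.173, 0.0] 
1 calls row [-0.351, -0.211, -0.485, 0.0, -0.0, 0.0] 
1 calls row [-0.0, 0.0, 0.145, 0.0, -0.0, 0.0] 
1 calls row [0.06, 0.0, 0.091, 0.0, -0.0, 0.0] 
1 calls row [0.063, 0.0, 0.199, 0.0, -0.0, 0.0] 
1 calls row [-0.012, -0.0, 0.182, 0.0, -0.0, 0.0] 
1 calls row [-0.046, -0.0, 0.122, 0.0, -0.0, 0.0]
```

```bash
python3 - <<'E'
from press import *
r=R.from_matrix(rot(observe()['tool_rot']))
go([(O+W@[-.085,-.007,.055],r,1),(O+W@[-.12,-.07,.35],PR,2),(kt(0,.03),PR,1)])
E
```

```text
1 calls row [0.21, -0.001, -0.212, 0.0, 0.0, 0.0] 
2 calls row [-0.207, -0.157, -0.718, 0.0, 0.173, 0.0] 
1 calls row [-0.258, -0.211, -0.044, 0.0, -0.0, 0.0]
```

Emit:
{"api": "move_arm", "payload": {
  "plan": [
    [[0.1,0,-0.065,0,0,0,-1],[0.24,0,-0.156,0,0,0,-1],[0.22,0,-0.23,0,0,0,-1],[0.22,0,-0.23,0,0,0,-1],[0.22,0,-0.23,0,0,0,-1],[0.22,0,-0.23,0,0,0,-1],[0.22,0,-0.23,0,0,0,-1],[0.22,0,-0.23,0,0,0,-1],[0.22,0,-0.23,0,0,0,-1],[0.22,0,-0.23,0,0,0,-1]]
  ]
}}

```text
clock: 50.15
position: [0.5458, 0.0169, 0.0543]
tool_rot: [3.141, 0.573, -3.039]
force: [0.6, -0.1, -0.4]
grip_width: -0.0001
finger_force: 0.0
```

Emit:
{"api": "move_arm", "payload": {
  "plan": [
    [[-0.207,-0.157,-0.718,0,0.173,0,-1],[-0.207,-0.157,-0.718,0,0.173,0,-1],[-0.207,-0.157,-0.718,0,0.173,0,-1],[-0.207,-0.157,-0.718,0,0.173,0,-1],[-0.207,-0.157,-0.718,0,0.173,0,-1],[-0.207,-0.157,-0.718,0,0.173,0,-1],[-0.207,-0.157,-0.718,0,0.173,0,-1],[-0.207,-0.157,-0.718,0,0.173,0,-1],[-0.207,-0.157,-0.718,0,0.173,0,-1],[-0.207,-0.157,-0.718,0,0.173,0,-1]]
  ]
}}

```text
clock: 51.15
position: [0.5239, -0.015, 0.166]
tool_rot: [-3.125, 0.435, -3.04]
force: [0.2, -0.6, -0.8]
grip_width: -0.0
finger_force: 0.0
```

Emit:
{"api": "move_arm", "payload": {
  "plan": [
    [[-0.207,-0.157,-0.718,0,0.173,0,-1],[-0.207,-0.157,-0.718,0,0.173,0,-1],[-0.207,-0.157,-0.718,0,0.173,0,-1],[-0.207,-0.157,-0.718,0,0.173,0,-1],[-0.207,-0.157,-0.718,0,0.173,0,-1],[-0.207,-0.157,-0.718,0,0.173,0,-1],[-0.207,-0.157,-0.718,0,0.173,0,-1],[-0.207,-0.157,-0.718,0,0.173,0,-1],[-0.207,-0.157,-0.718,0,0.173,0,-1],[-0.207,-0.157,-0.718,0,0.173,0,-1]]
  ]
}}

```text
clock: 52.15
position: [0.5156, -0.0456, 0.3158]
tool_rot: [-3.126, 0.255, -3.044]
force: [0.2, -0.2, -0.8]
grip_width: 0.0004
finger_force: 0.0
```

```bash
python3 chk.py; python3 - <<'E'
from press import *
go([(kt(0,.025),PR,1),(kt(0.2),PR,1),(kt(.6),PR,1),(kt(1.),PR,1)])
f=grab_frame('top');g=cv2.cvtColor(f['color'],cv2.COLOR_RGB2GRAY);u,v=235,193;print(g[v-6:v+8,u-8:u+9])
E
```

```text
52.15 [ 0.5156 -0.0456  0.3158] [-3.126  0.255 -3.044] q [ 0.85  0.24 -1.01  1.93  0.3   0.84  1.36] F [ 0.2 -0.2 -0.8] w 0.0004 0.0
TCP drill [-0.1201 -0.0659  0.3158] F drill [ 0.1404 -0.1915 -0.8278]
top pred [234.8168 192.6042] seen (np.float64(234.92857142857142), np.float64(191.72268907563026))
side pred [249.1697 205.0446]
[[187 187 187 186 185 186 187 187 191 193 193 189 189 187 186 186 186 186 184]
 [149 148 187 189 187 190 191 192 194 184 177 168 188 190 187 187 186 186 186]
 [ 66  72 133 188 193 193 154 123  93  92  95  93 113 187 190 188 186 185 185]
 [ 79  36  68 158 187 114  96 100 103 102 104 104 100  93 138 186 187 186 185]
 [174 100 183 189 115 100 106  94  95  93  88 100 106 104  98 118 164 189 189]
 [199 109  89  99 103 107 108  95  87  89  89  95 104 103 105 101  95 115 165]
 [157  95  87  84 100 107 109 109 109 110 109 108 104 104 103 102 104 101  94]
 [181 107  90  88  88  91 101 108 108 108 108 108 109 107 105 103 102 104  92]
 [144  94  91  90  89  89  86  95 106 108 108 108 109 110 109  98  95  84  87]
 [119  96  93  89  90  89  89  87  91 100 107 109  99 101
[... 525 characters left out ...]
 65  63  64  65  59  49  43  50  59  63  63  63  64  66  66]
 [102  75  61  61  62  61  53  47  45  45  57  63  67  67  66  66  69]
 [112  78  61  62  63  60  52  50  49  49  55  63  67  67  70  65  68]
 [114  78  59  64  66  63  54  60  60  60  62  65  67  69  66  68  66]
 [110  76  68  76  73  65  62  64  67  65  64  68  66  67  66  65  66]
 [ 96  68  79 102  88  71  64  64  65  67  66  67  67  67  67  66  66]
 [ 66  52  73 111 112  90  70  65  68  66  65  66  66  64  63  58  54]
 [ 50  42  61 109 122 112  82  65  67  64  66  57  57  54  51  49  47]
 [ 49  52  56  92 119 116  86  65  59  56  53  51  49  48  45  45  46]
 [ 70  79  61  72  99  95  74  57  51  47  46  44  44  44  47  47  46]]
```

Emit:
{"api": "move_arm", "payload": {
  "plan": [
    [[-0.2,-0.1,-0.5,-0.017,0.046,0,-1],[-0.2,-0.1,-0.5,-0.017,0.046,0,-1],[-0.3,-0.25,-0.23,-0.017,0.046,0,-1],[-0.3,-0.25,-0.1,-0.017,0.046,0,-1],[-0.3,-0.26,-0.1,-0.017,0.046,0,-1],[-0.3,-0.27,-0.1,-0.017,0.046,0,-1],[-0.33,-0.27,-0.05,-0.017,0.046,0,-1],[-0.33,-0.27,-0.05,-0.017,0.046,0,-1],[-0.33,-0.27,-0.05,-0.017,0.046,0,-1],[-0.33,-0.27,-0.05,-0.017,0.046,0,-1]]
  ]
}}

```text
clock: 53.3
position: [0.5695, -0.0867, 0.3628]
tool_rot: [3.139, 0.208, -3.044]
force: [-0.3, -0.6, 1.0]
grip_width: 0.0004
finger_force: 0.0
```

```bash
python3 - <<'E'
from press import *
o=st();print(W.T@(o['position']-O),W.T@(kt(0)-O))
go([(kt(0.2),PR,1),(kt(.6),PR,1),(kt(1.),PR,1)])
E
```

```text
53.3 [ 0.5695 -0.0867  0.3628] [ 3.139  0.208 -3.044] q [ 0.82  0.34 -0.98  1.69  0.32  1.06  1.44] F [-0.3 -0.6  1. ] w 0.0004 0.0
[-0.07071657 -0.11223103  0.36282945] [-0.06526484 -0.112       0.3400119 ]
1 calls row [0.057, 0.001, 0.203, 0.001, -0.002, -0.005] 
1 calls row [0.064, -0.0, 0.199, 0.0, 0.0, -0.0] 
1 calls row [-0.019, -0.0, 0.208, 0.0, 0.0, -0.0]
```

Emit:
{"api": "move_arm", "payload": {
  "plan": [
    [[0.057,0,0.203,0,0,0,-1],[0.057,0,0.203,0,0,0,-1],[0.057,0,0.203,0,0,0,-1],[0.057,0,0.203,0,0,0,-1],[0.057,0,0.203,0,0,0,-1],[0.057,0,0.203,0,0,0,-1],[0.057,0,0.203,0,0,0,-1],[0.057,0,0.203,0,0,0,-1],[0.057,0,0.203,0,0,0,-1],[0.057,0,0.203,0,0,0,-1]]
  ]
}}

```text
clock: 54.3
position: [0.5652, -0.0868, 0.3204]
tool_rot: [3.14, 0.206, -3.045]
force: [-11.9, -1.5, 10.4]
grip_width: 0.0002
finger_force: 6.0
```

Emit:
{"api": "move_arm", "payload": {
  "plan": [
    [[0.064,0,0.199,0,0,0,-1],[0.064,0,0.199,0,0,0,-1],[0.064,0,0.199,0,0,0,-1],[0.064,0,0.199,0,0,0,-1],[0.064,0,0.199,0,0,0,-1],[0.064,0,0.199,0,0,0,-1],[0.064,0,0.199,0,0,0,-1],[0.064,0,0.199,0,0,0,-1],[0.064,0,0.199,0,0,0,-1],[0.064,0,0.199,0,0,0,-1]]
  ]
}}

```text
clock: 55.3
position: [0.5613, -0.087, 0.2787]
tool_rot: [3.14, 0.207, -3.045]
force: [-4.5, -0.7, 5.6]
grip_width: 0.0
finger_force: 2.9
```

```bash
python3 - <<'E'
from press import *
o=st();print(W.T@(o['position']-O),W.T@(kt(.6)-O))
go([(kt(1.),PR,1),(kt(1.2,-.001),PR,1)])
# bit tip in side view: dark run near column 249
f=grab_frame('side');g=cv2.cvtColor(f['color'],cv2.COLOR_RGB2GRAY);print(g[194:210,242:257])
E
```

```text
55.3 [ 0.5613 -0.087   0.2787] [ 3.14   0.207 -3.045] q [ 0.79  0.41 -0.93  1.83  0.41  0.88  1.36] F [-4.5 -0.7  5.6] w 0.0 2.9
[-0.07891377 -0.11171144  0.27870518] [-0.07759411 -0.112       0.27918971]
1 calls row [-0.026, -0.001, 0.207, 0.001, -0.002, -0.006] 
1 calls row [-0.04, -0.0, 0.102, -0.0, -0.0, 0.0] 
[[183 183 183 184 186 195 110  51  88 187 186 184 184 183 185]
 [184 184 183 182 184 193 114  83  90 191 189 186 185 186 185]
 [184 184 184 183 184 193 151  90  84 189 190 187 185 185 185]
 [183 184 185 185 185 193 150  69 123 191 188 186 185 184 184]
 [183 185 185 185 188 196 143  62 129 190 187 184 185 184 185]
 [185 186 187 186 187 197 112  80  88 190 190 186 187 185 185]
 [189 187 187 186 188 198 122  83  88 192 193 188 187 186 187]
 [188 189 187 191 193 201 157  85 121 171 191 191 188 187 187]
 [133 189 194 194 156 129  93  59  78  96 115 188 191 190 187]
 [ 68 158 188 114  98 103  68  77  90 104 102  93 139 186 188]
 [185 190 115 101 107  95  99  93  92 102 106 104  99 117 165]
 [ 89  99 104 108 108  97  88  90  90  96 105 105 105 102  96]
 [ 87  84 100 108 110 110 110 111 109 108 106 103 103 102 104]
 [ 90  89  87  91 102 109 108 109 109 110 109 107 105 104 104]
 [ 92  90  89  88  87  95 107 108 108 108 110 111 109  98  94]
 [ 93  91  90  91  89  86  92 101 108 109 100 100  91  86  84]]
```

Emit:
{"api": "move_arm", "payload": {
  "plan": [
    [[-0.02,0,0.207,0,0,0,-1],[-0.02,0,0.207,0,0,0,-1],[-0.02,0,0.207,0,0,0,-1],[-0.02,0,0.207,0,0,0,-1],[-0.02,0,0.207,0,0,0,-1],[-0.02,0,0.207,0,0,0,-1],[-0.02,0,0.207,0,0,0,-1],[-0.02,0,0.207,0,0,0,-1],[-0.02,0,0.207,0,0,0,-1],[-0.02,0,0.207,0,0,0,-1]]
  ]
}}

```text
clock: 56.35
position: [0.5743, -0.0855, 0.2391]
tool_rot: [3.139, 0.208, -3.044]
force: [-4.4, -1.1, 4.9]
grip_width: -0.0001
finger_force: 2.7
```

Emit:
{"api": "move_arm", "payload": {
  "plan": [
    [[-0.05,0,0.13,0,0,0,-1],[-0.05,0,0.13,0,0,0,-1],[-0.05,0,0.13,0,0,0,-1],[-0.05,0,0.13,0,0,0,-1],[-0.05,0,0.13,0,0,0,-1],[-0.05,0,0.13,0,0,0,-1],[-0.05,0,0.13,0,0,0,-1],[-0.05,0,0.13,0,0,0,-1],[0,0,0,0,0,0,-1],[0,0,0,0,0,0,-1]]
  ]
}}

```text
clock: 57.35
position: [0.5859, -0.0844, 0.2211]
tool_rot: [3.14, 0.207, -3.044]
force: [-15.3, -0.9, 19.7]
grip_width: 0.0001
finger_force: 11.4
```

```bash
python3 - <<'E'
from press import *
o=st();print(W.T@(o['position']-O),W.T@(kt(1.2)-O),W.T@o['force'])
f=grab_frame('side');g=cv2.cvtColor(f['color'],cv2.COLOR_RGB2GRAY);print(g[196:208,242:257])
E
```

```text
57.35 [ 0.5859 -0.0844  0.2211] [ 3.14   0.207 -3.044] q [ 0.69  0.51 -0.86  1.85  0.52  0.8   1.27] F [-15.3  -0.9  19.7] w 0.0001 11.4
[-0.05416446 -0.11158757  0.22105725] [-0.05342711 -0.112       0.22202936] [-15.31077612   0.64374493  19.70735737]
[[186 186 186 184 187 198 122  84  83 193 193 195 207  93  30]
 [186 185 187 187 187 195 152  91  77 192 190 189 198 140  58]
 [186 187 188 188 189 197 152  64 124 193 189 186 191 201 143]
 [188 187 188 188 189 199 112  62  90 193 191 187 190 192 200]
 [191 189 188 189 190 200 119  85  92 196 195 190 189 190 192]
 [190 191 189 193 194 203 159  97  71 171 194 193 189 189 189]
 [135 191 196 196 157 131  94  68  80  98 116 190 193 191 188]
 [ 68 160 190 115  99 105  77  62  90 107 103  95 141 188 190]
 [186 191 116 102 110  97  75  93  73 102 108 105 100 119 167]
 [ 89 100 104 108 109  98  81  93  71  95 106 106 107 102  97]
 [ 88  85 102 109 110 111 112 112 113 109 107 105 105 102 105]
 [ 90  89  88  92 103 109 110 110 111 111 109 108 106 105 105]]
```

Emit:
{"api": "move_arm", "payload": {
  "plan": [
    [[0.1,0,-0.26,0,0,0,-1],[0.1,0,-0.26,0,0,0,-1],[0.1,0,-0.26,0,0,0,-1],[0.1,0,-0.26,0,0,0,-1],[0.04,0,-0.414,0,0,0,-1],[0.04,0,-0.414,0,0,0,-1],[0.04,0,-0.414,0,0,0,-1],[0.04,0,-0.414,0,0,0,-1],[0.04,0,-0.414,0,0,0,-1],[-0.12,0,-0.4,0,0,0,-1]]
  ]
}}

```text
clock: 58.4
position: [0.5622, -0.0868, 0.288]
tool_rot: [3.139, 0.208, -3.044]
force: [-0.8, 1.4, 3.9]
grip_width: -0.0002
finger_force: 1.8
```

Emit:
{"api": "move_arm", "payload": {
  "plan": [
    [[-0.12,0,-0.4,0,0,0,-1],[-0.12,0,-0.4,0,0,0,-1],[-0.12,0,-0.4,0,0,0,-1],[-0.12,0,-0.4,0,0,0,-1],[-0.11,0,-0.4,0,0,0,-1],[-0.11,0,-0.4,0,0,0,-1],[-0.11,0,-0.4,0,0,0,-1],[-0.11,0,-0.4,0,0,0,-1],[-0.11,0,-0.4,0,0,0,-1],[0,0,-0.6,0,0,0,-1]]
  ]
}}

```text
clock: 59.4
position: [0.5652, -0.0867, 0.3742]
tool_rot: [3.139, 0.207, -3.044]
force: [-0.2, 0.2, -0.1]
grip_width: -0.0002
finger_force: 0.0
```

Emit:
{"api": "move_arm", "payload": {
  "plan": [
    [[0.1,0,-0.6,0,0,0,-1],[0.2,0,-0.6,0,0,0,-1],[0.5,0,-0.3,0,0,0,-1],[0.5,0,-0.2,0,0,0,-1],[0.5,0,0,0,0,0,-1],[0.5,0,0,0,0,0,-1],[0.3,0,0,0,0,0,-1],[0,0,0,0,0,0,-1],[0,0,0,0,0,0,-1],[0,0,0,0,0,0,-1]]
  ]
}}

```text
clock: 60.4
position: [0.508, -0.0923, 0.3964]
tool_rot: [3.139, 0.208, -3.044]
force: [-0.0, -0.2, -0.4]
grip_width: -0.0003
finger_force: 0.0
```

```bash
python3 chk.py; python3 - <<'E'
from h import *
f=grab_frame('side');g=cv2.cvtColor(f['color'],cv2.COLOR_RGB2GRAY);print(g[196:208,242:257])
def blob(f,uv,r=7):
    u,v=map(int,np.round(uv));m=f['color'].max(2)[v-r:v+r+1,u-r:u+r+1]<55;y,x=np.nonzero(m);return u-r+x.mean(),v-r+y.mean(),len(x)
print('knob side',blob(f,(256.8,158.1)))
E
```

```text
60.4 [ 0.508  -0.0923  0.3964] [ 3.139  0.208 -3.044] q [ 0.99  0.19 -1.04  1.76  0.16  1.08  1.59] F [-0.  -0.2 -0.4] w -0.0003 0.0
TCP drill [-0.1325 -0.1115  0.3964] F drill [-0.0399 -0.2142 -0.4062]
top pred [234.8168 192.6042] seen (np.float64(234.87962962962962), np.float64(191.77777777777777))
side pred [249.1697 205.0446]
[[187 186 187 186 185 185 185 188 191 193 192 189 188 186 186 185 185 185 184]
 [148 148 187 189 186 189 190 191 193 184 175 168 187 189 186 186 186 186 185]
 [ 67  72 132 187 192 191 154 123  93  92  95  91 113 187 189 188 186 184 184]
 [ 78  37  68 157 186 113  96 100 101 103 103 104 101  92 138 185 187 185 185]
 [174 100 182 188 115 101 107  93  96  92  88 100 105 104  97 117 165 189 188]
 [199 108  89  99 103 106 108  94  87  89  89  95 104 104 104 101  96 114 164]
 [157  96  87  84  99 107 108 109 109 110 109 107 105 104 104 101 103 100  94]
 [180 106  90  87  87  90 101 109 107 108 108 109 108 105 105 103 103 104  93]
 [144  95  90  90  89  88  85  94 107 107 108 107 109 110 108  97  95  86  88]
 [118  96  93  89  89  90  89  86  91 100 107 108  99  98
[... 157 characters left out ...]
3 184 184 186 192 106  69  94 183 184 182 184 183 184]
 [184 184 185 184 185 189 170 144 190 190 185 184 185 184 183]
 [187 186 185 186 185 188 190 193 192 189 188 186 186 186 185]
 [186 189 186 189 190 191 193 184 176 168 187 189 186 186 185]
 [132 188 192 191 154 122  93  92  94  91 112 187 190 188 186]
 [ 67 157 187 113  96  99 102 103 104 104 101  93 137 185 187]
 [181 188 115 101 108  93  96  92  88 100 105 104  97 117 164]
 [ 89 100 103 107 108  94  87  90  88  96 104 104 104 101  95]
 [ 86  83 100 107 108 110 109 110 109 108 103 103 103 102 103]
 [ 89  88  87  90 101 108 109 107 109 109 107 107 105 104 103]]
knob side (np.float64(256.7831325301205), np.float64(158.14457831325302), 83)
```

The handle is back at its rest pixel position, the bit is up, and the block looks the same as before the press. Handing in.

```bash
python3 -c "
from workcell import job_done
print(job_done())"
```

```text
the job is handed in; nothing more can be done
None
```

I turned the block over and set it bored end up against the fence under the bit. I then pressed the feed handle to its stop and let it come back up. The camera checks showed the bit inside the counterbore, the block unmoved and the handle back at rest. I handed the job in at about 60 s; no verdict came back.

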